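Load the tube magazine and nest the first assembly

ROBOT

A 7-joint arm with a two-finger parallel gripper is mounted at the origin on a cart in front of the work surface, level with it; the furniture and walls round the work are solid. World frame = base frame: x ahead of the robot, y to its left, z up, the work surface at z = 0. Lengths are in m, angles in rad, forces in N, time in s.
With the tool pointing down it reaches from about 0.425 to 0.925 m from the base axis. Payload 6.8 kg.
Tool frame: the origin (TCP) lies on the front face of the gripper's body, between the roots of the fingers; the fingertips stand 73 mm ahead of it and the grasp point (between the pads) lies 54 mm ahead of it (bot.finger_overhang is the z of the fingertips in the tool frame, in m); z points along the fingers, y is the line along which they close (so a half turn about z gives the same grasp; the last joint's range is limited). The gripper opens to 85 mm and grips with 20 to 120 N. Pads are 22 mm wide; open, the fingers measure 114 mm over their backs; the gripper's body (76 mm by 85 mm) begins 54 mm behind the grasp point. The pads swing forward as they close: fully open they stand 13 mm farther back than shut.
Start: joints at [1.009, 0.477, 0.022, 1.555, -0.011, 1.109, -0.083], TCP at [0.296, -0.607, 0.304] pointing down, gripper open.
Joint ranges: [-2.96, 2.96], [-0.34, 2.1], [-1.41, 1.46], [0.24, 2.44], [-1.37, 4.51], [0.17, 1.92], [-2.96, 2.96]. Speed limits (rad/s): [2.39, 2.39, 3.14, 3.14, 3.14, 3.14, 3.14].

INTERFACE

Orientations are given as a unit quaternion [w, x, y, z].
In Python, from station import bot gives the robot as it stands.
- The arm moves only by the tool servo_tool, never from a script. Its argument "motion" is one flat list of numbers, 7 for each row, row after row: the shift along the tool's x, y, z as a fraction of full scale, then the turn, a rotation vector about the tool's x, y, z as a fraction of full scale, then the closure, from 0 (fully open) to 1 (shut). In form: [tx, ty, tz, ax, ay, az, gripper, tx, ty, tz, ax, ay, az, gripper, ...]. A call has 1 to 5 rows; each row shifts and turns the commanded pose from where the row before left it, along the tool's axes as they then stand; what a row does not reach is not made up. Full scale, the value 1, is 0.02 m for a shift and 0.15 rad for a turn. A row lasts 1/8 s, in which the tool goes at most 62.5 mm and 10.7 degrees, less where a joint would pass 70% of its speed; a pose out of reach is approached as far as the arm can. A call with a number of a shift or a turn outside -1 to 1 is refused whole. A call with a gripper value outside its range is refused whole. The fingers move at their own pace and stop on an object; "grip_force" is the grip in N (left out, the last holds). Time passes only in rows, so rows that do not move let the fingers close. It gives the time, the measured TCP pose, the force, the opening and the grip force at its end, in the units of the state.
- bot.get_obs(): the state, without advancing time (a new reading comes with each control period).
- bot.read_camera(name): name is "scene" or "side" or "wrist"; returns the picture (480x640x3 uint8, red, green, blue); there is no depth.
- bot.get_calibration(name): a dict with "mtx" (3x3 intrinsics, pixels), "rvec" (rotation vector, rad) and "tvec" (3), from world to camera coordinates, as OpenCV has them. Camera axes: x right, y down, z forward; pixel columns grow to the right and rows downward; lengths in m; the calibration is good to about 2 mm. A picture is of the moment at which its call begins: read the wrist's pose just before it. get_calibration takes no time and is no camera call; for the wrist camera it gives the pose at the moment of the call.
- bot.hand_in(): hands the job in; it is judged then, once.
Trained networks look in the newest picture that a camera, given by its name, has taken for a name from the list of things; names that differ only in an ending like _2 or _b are one class to them, and where a whole thing is asked for, a point or a joint stands for the part that bears it (a point fixed in the world has none). Each returns a list of dicts, best first, with "p" (0 to 1); they miss things now and then, are a little off and sometimes report something else, mostly with a low value. They report only what shows in the picture. A call takes as long as a camera call.
- bot.boxes_of(camera, name): "uv" ([column, row] in pixels, amid what is visible of it).
The state is a dict: "t": time; "q": joint angles; "joint_vel": joint speeds; "joint_torque": joint torques, N m; "eef_pos": TCP position; "tool_rot": TCP orientation; "contact_force": force on the tool from outside, world axes, zero at the start; "torque": the same for the moment, N m; "gripper_width": opening from 0.0 (shut) to 1.0 (fully open); "grasp_force": force on a finger pad.
Only numpy, scipy, OpenCV 4.12 (cv2) and the standard library are available. Lean on these libraries where they do the work, as an engineer would, in place of code of your own. Each camera call takes 0.05 s, during which the arm holds its last target. There are 200 camera calls.

TASK

Set up the welding station for a run: swing the cap of the tube magazine well aside, drop every round blank on the table end to end into the tube, and swing the cap fully shut again over the mouth. Also build the first assembly in the pin nest, squarely and fully down between the pins: the square body at the bottom, the spacer with the opening on it, the cover plate on top with its hub up. Do not knock over or shove the solvent bottle.

Things in the scene. Friction and masses are not known exactly. Their poses are not given: they have to be found in the camera images.
- magazine: Fixed upright tube magazine, 236 mm high: slotted aluminium tube, bore 62, outer 70 mm, on a 12 mm base; steel funnel at the mouth (z 222 to 236 mm, 81 mm wide inside at the top). Origin on the tube's axis at table level; sight slot faces its -x. A 14 mm hinge post, 238 mm high, stands at (-20, -72) mm. A blank let go in the mouth falls down; four fill it to 24 mm below the rim
- magazine_floor (a point): Centre of the floor inside the tube, 12 mm above the table; z up
- magazine_mouth (a point): Centre of the funnel's upper rim, 236 mm above the table, on the tube's axis; z up
- cap (a joint): Swing (rad) of the magazine's cap, a flat 76 mm steel disc (z 239 to 244 mm) on a 75 mm arm turning level about the hinge post: 0 = shut over the mouth; grows as it swings clockwise seen from above (to the back, then right), stop at 1.9. Starts at 0 to 0.05. Stiff hinge: stays where left; about 2 N at the knob moves it
- cap_knob (a point): Centre of the top face of the round black knob on the cap's disc, diameter 18 mm, standing 26 mm above the disc (z 244 to 270 mm); over the tube's axis when the cap is shut. It swings with the cap on a 75 mm radius about cap_hinge
- cap_hinge (a point): Point on the cap's upright hinge axis, at the height of the knob's top
- nest: Fixed pin nest: dark steel plate 100 x 100 x 14 mm with eight upright round-topped 8 mm pins, tops 69 mm above the table, round a 62 mm square pocket. Two pins a side, 35 mm from the centre line, 20 mm either side of the side's middle: fingers fit the 32 mm gaps. Origin at the plate's centre at table level; x, y along the pocket's sides
- nest_floor (a point): Centre of the pocket's floor, 14 mm above the table; z up, x and y along the pocket's sides
- body_block: Square aluminium body, 58 x 58 x 30 mm, solid, with a dark round mark on top. Origin at its middle (15 mm above its underside), x and y along its sides, z up. Goes in the nest first; origin then 15 mm above the pocket's floor
- spacer: Square aluminium spacer, 58 x 58 x 16 mm, with a 30 mm square opening. Origin at its middle (8 mm above its underside), x and y along its sides, z up. Goes on the body; origin then 38 mm above the pocket's floor
- cover: Square aluminium cover plate, 58 x 58 x 10 mm, with a round steel hub on top, 24 mm diameter and 20 mm high (30 mm in all). Starts on the flat grey case, 29 mm above the table. Origin at the centre of its underside, x and y along its sides, z up. Goes on the spacer, hub up; origin then 46 mm above the pocket's floor
- stone_case: Fixed closed grey case, 80 (x) x 125 (y) x 29 mm, on which the cover lies at the start; origin under its centre, about square to the table (x away from the robot). Mind it when gripping things in front of it
- solvent_bottle: White plastic bottle with a red nozzle, 47 mm wide, 118 mm high, standing at the back right beyond the small vise; origin under its centre. A bystander
- blank_1: Round steel blank, solid, diameter 56 mm, height 50 mm, standing upright on the table (0.18 to 0.33 kg); all blanks are alike, two to four are there (None: absent). Origin at its middle, 25 mm above its underside; z along its axis
- blank_2: Round steel blank, solid, diameter 56 mm, height 50 mm, standing upright on the table (0.18 to 0.33 kg); all blanks are alike, two to four are there (None: absent). Origin at its middle, 25 mm above its underside; z along its axis
- blank_3: Round steel blank, solid, diameter 56 mm, height 50 mm, standing upright on the table (0.18 to 0.33 kg); all blanks are alike, two to four are there (None: absent). Origin at its middle, 25 mm above its underside; z along its axis
- blank_4: Round steel blank, solid, diameter 56 mm, height 50 mm, standing upright on the table (0.18 to 0.33 kg); all blanks are alike, two to four are there (None: absent). Origin at its middle, 25 mm above its underside; z along its axis

How it is judged:
On the way, in this order (a step that is already met when the one before it is completed fails the run):
1. the magazine's cap is swung well aside (over 1.2 rad) (value of joint cap above 1.2 rad), for 0.2 s.
2. every blank that is there is inside the magazine's tube (horizontal distance between each of blank_1, blank_2, blank_3, blank_4 and magazine_floor below 0.008 m and z of each of blank_1, blank_2, blank_3, blank_4 in the frame of magazine_floor below 0.185 m), for 0.2 s.
3. the cap is shut over the mouth again (under 0.15 rad) (value of joint cap below 0.15 rad), for 0.2 s.
At the end, for the whole second after the job is handed in: Every blank is in the tube (axis within 8 mm, middle under 185 mm above its floor); cap within 0.15 rad of shut; body, spacer, cover stacked so in the nest, each within 6 mm of its centre, 4 to 5 mm of seated height, 0.14 rad of square, 0.06 rad of flat, hub up; all at rest (all of step 2 and horizontal distance between each of body_block, spacer, cover and nest_floor below 0.006 m and z of body_block in the frame of nest_floor between 0.011 and 0.019 m and (angle between the x axis of body_block and the x axis of nest, either way round below 0.14 rad or angle between the x axis of body_block and the y axis of nest, either way round below 0.14 rad) and angle between the z axis of each of body_block, spacer, cover and the z axis of nest, either way round below 0.06 rad and z of spacer in the frame of nest_floor between 0.033 and 0.043 m and (angle between the x axis of spacer and the x axis of nest, either way round below 0.14 rad or angle between the x axis of spacer and the y axis of nest, either way round below 0.14 rad) and z of cover in the frame of nest_floor between 0.041 and 0.051 m and (angle between the x axis of cover and the x axis of nest, either way round below 0.14 rad or angle between the x axis of cover and the y axis of nest, either way round below 0.14 rad) and angle between cover's own z axis and vertical below 0.1 rad and value of joint cap below 0.15 rad and linear speed of each of blank_1, blank_2, blank_3, blank_4, body_block, spacer, cover below 0.02 m/s); the robot touches nothing.
It fails at once if the solvent bottle is knocked over or pushed more than 40 mm (angle between solvent_bottle's own z axis and vertical above 0.6 rad or distance of solvent_bottle from where it was at the start of the episode above 0.04 m).
Of blank_1, blank_2, blank_3, blank_4 only 2 to 4 are there at a start; the rules pass over those that are not, and their reading is None.
At some moment in a run one of blank_1, blank_2, blank_3, blank_4, body_block, spacer may be knocked a few centimetres aside while the robot is not near it.
It also fails if it takes over 210 s, if anything falls off the work surface, if the arm or the gripper's body presses on something with over 40 N, if the wrist force passes 120 N, or if a joint passes its speed limit or range.

## Working session

There is one attempt and no reset: what is moved stays moved. The work goes in short steps, Python scripts to look and compute and a tool call to move; the robot and the scene stay as the last step left them, time stands still between calls to the robot, and variables do not carry over. Pictures are saved under pics/ and viewed, at most 14 in all, crops included, and the job is handed in when it is done.

Besides the shell and the picture viewer there is one more tool, called after ">>>" as name(argument=value, ...) on one line, values as JSON. servo_tool: Moves the arm, as the interface text tells. Shift numbers are shares of 0.02 m and turn numbers shares of 0.15 rad, none past 1 either way. Its arguments: {"type":"object","properties":{"motion":{"type":"array","items":{"type":"number","minimum":-1,"maximum":1}},"grip_force":{"type":"number"}},"required":["motion"]}

```bash
mkdir -p pics; ls; cat > h.py <<'E'
import numpy as np, cv2, json
from station import bot
from scipy.spatial.transform import Rotation as R
def cal(c):
    k=bot.get_calibration(c); return np.array(k["mtx"],float),np.array(k["rvec"],float).ravel(),np.array(k["tvec"],float).ravel()
def look(c,fn=None):
    k=cal(c); im=bot.read_camera(c)
    if fn: cv2.imwrite("pics/"+fn,im[:,:,::-1])
    return im,k
def ray(k,uv):
    M,r,t=k; Rm=cv2.Rodrigues(r)[0]
    d=Rm.T@np.linalg.solve(M,[uv[0],uv[1],1.]); return -Rm.T@t,d/np.linalg.norm(d)
def atz(k,uv,z):
    o,d=ray(k,uv); return o+d*(z-o[2])/d[2]
def tri(obs):
    A=np.zeros((3,3));b=np.zeros(3);L=[]
    for k,uv in obs:
        o,d=ray(k,uv);P=np.eye(3)-np.outer(d,d);A+=P;b+=P@o;L.append((P,o))
    x=np.linalg.solve(A,b); return x,[float(np.linalg.norm(P@(x-o))) for P,o in L]
def proj(k,p):
    return cv2.projectPoints(np.array(p,float).reshape(-1,1,3),k[1],k[2],k[0],None)[0].reshape(-1,2)
def tool():
    s=bot.get_obs(); q=s["tool_rot"]; return np.array(s["eef_pos"]),R.from_quat([q[1],q[2],q[3],q[0]]).as_matrix()
def st():
    s=bot.get_obs(); p,Rm=tool(); print("t",round(s["t"],2),"p",p.round(4),"x",Rm[:,0].round(3),"z",Rm[:,2].round(3),"F",np.round(s["contact_force"],1),"w",round(s["gripper_width"],3),"gf",s["grasp_force"])
def delta(target,yaw=None):
    """tool-axis shift units (of .02) from now to world TCP target"""
    p,Rm=tool(); return (Rm.T@(np.array(target)-p)/.02).round(2)
E
python3 - <<'E'
from h import *
st()
for c in ("scene","side","wrist"):
    im,k=look(c,c+"0.png")
    print(c,"cam at",ray(k,(320,240))[0].round(3), k[0][0,0])
    for n in ("magazine","cap_knob","nest","body_block","spacer","cover","stone_case","solvent_bottle","blank_1"):
        r=bot.boxes_of(c,n)
        print(n,[(np.round(a["uv"]).astype(int).tolist(),round(a["p"],2)) for a in r[:6]])
E
```

```text
pics
t 0.0 p [ 0.2957 -0.6063  0.3029] x [ 0.899  0.438 -0.   ] z [-0.001  0.002 -1.   ] F [-0.4 -0.3 -0.7] w 1.002 gf 0.0
scene cam at [0.188 0.363 0.81 ] 464.96358976232017
magazine [([304, 234], 0.55)]
cap_knob [([304, 190], 0.76)]
nest [([258, 343], 0.93)]
body_block [([364, 335], 0.93)]
spacer [([324, 323], 0.76)]
cover [([376, 271], 0.78), ([327, 314], 0.47)]
stone_case [([421, 272], 0.6)]
solvent_bottle [([330, 198], 0.69)]
blank_1 [([296, 396], 0.69), ([396, 299], 0.65), ([424, 274], 0.58)]
side cam at [1.281 0.088 0.866] 466.81071213703297
magazine [([304, 270], 0.56)]
cap_knob [([304, 230], 0.73)]
nest [([385, 294], 0.78), ([265, 234], 0.73)]
body_block [([338, 248], 0.92)]
spacer [([342, 267], 0.62), ([387, 295], 0.17)]
cover [([285, 255], 0.45), ([301, 230], 0.35)]
stone_case []
solvent_bottle [([213, 322], 0.61), ([306, 229], 0.16)]
blank_1 [([265, 234], 0.83)]
wrist cam at [ 0.368 -0.572  0.374] 348.37673181902744
magazine []
cap_knob []
nest []
body_block []
spacer []
cover []
stone_case []
solvent_bottle []
blank_1 []
```

View pics/scene0.png

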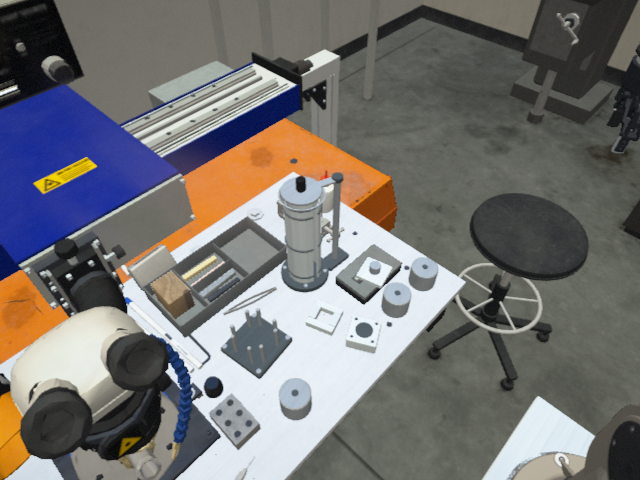

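View pics/side0.png

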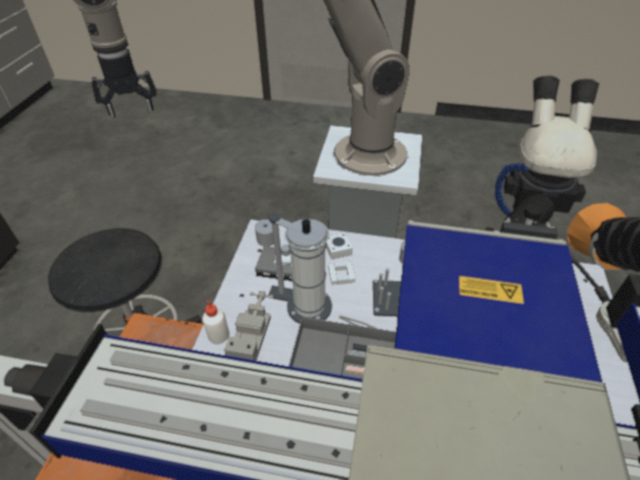

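Scene picture: three blanks (296,396), (396,299), (424,274), spacer (324,318), body (364,334), cover on case (376,270), nest (257,345), knob (304,185), hinge post top (338,178). Side picture: knob (305,226), post top (278,222), bottle (214,325), spacer (342,272), body (340,245).

```bash
python3 - <<'E'
from h import *
S=cal("scene");D=cal("side")
for n,uv,z in [("b1",(295,397),.025),("b2",(396,300),.025),("b3",(424,274),.025),("spacer",(324,318),.012),("body",(364,335),.02),("cover",(375,271),.045),("nest",(257,345),.014),("knobtop",(301,180),.27),("posttop",(338,177),.238),("bottle",(329,198),.06)]:
    print(n,atz(S,uv,z).round(3))
for n,a,b in [("knob",(301,180),(306,221)),("post",(338,177),(280,222)),("spacer",(324,319),(342,271)),("body",(363,331),(339,243)),("knobnet",(304,190),(304,230)),("cover hub",(375,267),(285,251))]:
    x,e=tri([(S,a),(D,b)]); print(n,x.round(3),np.round(e,4))
print("bottle side",atz(D,(213,322),.06).round(3))
im=cv2.imread("pics/scene0.png")[150:450,180:480]
cv2.imwrite("pics/sc_crop.png",cv2.resize(im,None,fx=2,fy=2,interpolation=cv2.INTER_CUBIC))
E
```

```text
b1 [0.45  0.151 0.025]
b2 [ 0.446 -0.13   0.025]
b3 [ 0.443 -0.224  0.025]
spacer [ 0.528 -0.005  0.012]
body [ 0.443 -0.027  0.02 ]
cover [ 0.514 -0.145  0.045]
nest [0.578 0.127 0.014]
knobtop [ 0.64  -0.064  0.27 ]
posttop [ 0.622 -0.143  0.238]
bottle [ 0.723 -0.23   0.06 ]
knob [ 0.642 -0.066  0.267] [0.0002 0.0002]
post [ 0.619 -0.131  0.24 ] [0.0077 0.0077]
spacer [ 0.527 -0.007  0.009] [0.0014 0.0014]
body [ 0.448 -0.029  0.025] [0.0005 0.0005]
knobnet [ 0.641 -0.071  0.241] [0.0002 0.0002]
cover hub [ 0.521 -0.152  0.046] [0.0011 0.0011]
bottle side [ 0.762 -0.244  0.06 ]
```

View pics/sc_crop.png

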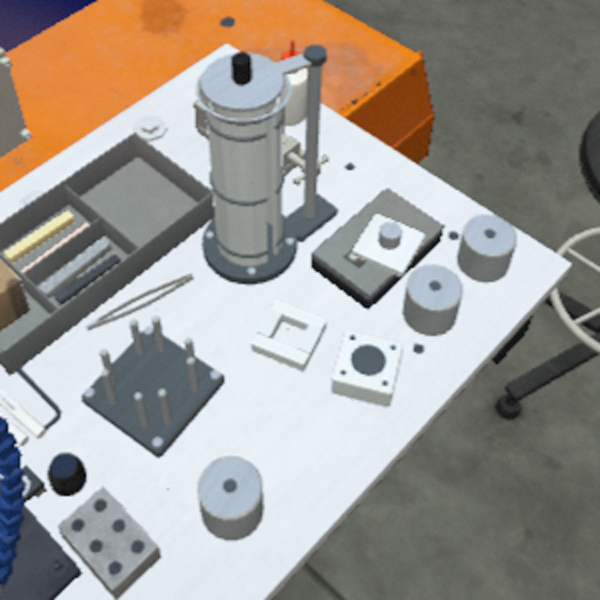

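Crop confirms: three blanks, cover with hub up on case, knob on the shut cap, post to the right. Heading up and across, levelling yaw to 0.

>>> servo_tool(motion=[0, 0, -1, 0, 0, 1, 0, 0, 0, -1, 0, 0, 1, 0, 0, 0, -1, 0, 0, 1, 0, 0, 0, -1, 0, 0, 0, 0, 0, 0, -1, 0, 0, 0, 0])

```text
t: 2.12
eef_pos: [0.296, -0.6066, 0.4046]
tool_rot: [0.0, 1.0, 0.002, 0.0]
contact_force: [-0.2, 0.3, -0.6]
gripper_width: 1.001
grasp_force: 0.0
```

>>> servo_tool(motion=[0.38, -1, 0, 0, 0, 0, 0, 0.38, -1, 0, 0, 0, 0, 0, 0.38, -1, 0, 0, 0, 0, 0, 0.38, -1, 0, 0, 0, 0, 0, 0.38, -1, 0, 0, 0, 0, 0])

```text
t: 2.75
eef_pos: [0.3341, -0.505, 0.4038]
tool_rot: [-0.0, 1.0, 0.002, -0.0]
contact_force: [0.6, -0.1, -0.3]
gripper_width: 1.0
grasp_force: 0.0
```

>>> servo_tool(motion=[0.38, -1, 0, 0, 0, 0, 0, 0.38, -1, 0, 0, 0, 0, 0, 0.38, -1, 0, 0, 0, 0, 0, 0.38, -1, 0, 0, 0, 0, 0, 0.38, -1, 0, 0, 0, 0, 0])

```text
t: 3.38
eef_pos: [0.3716, -0.4051, 0.4039]
tool_rot: [0.0, 1.0, 0.002, 0.0]
contact_force: [0.0, -0.5, 0.0]
gripper_width: 1.003
grasp_force: 0.0
```

>>> servo_tool(motion=[0.38, -1, 0, 0, 0, 0, 0, 0.38, -1, 0, 0, 0, 0, 0, 0.38, -1, 0, 0, 0, 0, 0, 0.38, -1, 0, 0, 0, 0, 0, 0.38, -1, 0, 0, 0, 0, 0])

```text
t: 4.0
eef_pos: [0.409, -0.3049, 0.404]
tool_rot: [0.0, 1.0, 0.002, 0.0]
contact_force: [-0.1, 0.3, -0.3]
gripper_width: 1.001
grasp_force: 0.0
```

>>> servo_tool(motion=[0.38, -1, 0, 0, 0, 0, 0, 0.38, -1, 0, 0, 0, 0, 0, 0.38, -1, 0, 0, 0, 0, 0, 0.38, -1, 0, 0, 0, 0, 0, 0.38, -1, 0, 0, 0, 0, 0])

```text
t: 4.62
eef_pos: [0.4465, -0.2048, 0.404]
tool_rot: [0.0, 1.0, 0.002, 0.0]
contact_force: [-0.0, 0.3, -0.2]
gripper_width: 1.0
grasp_force: 0.0
```

```bash
cat >> h.py <<'E'
def nets(c,names):
    for n in names:
        print(n,[(np.round(a["uv"],1).tolist(),round(a["p"],2)) for a in bot.boxes_of(c,n)[:5]])
def save(k,fn): np.savez(fn,M=k[0],r=k[1],t=k[2])
def load(fn): a=np.load(fn); return a["M"],a["r"],a["t"]
E
python3 - <<'E'
from h import *
st(); im,k=look("wrist","w1.png"); save(k,"w1.npz")
print("cam",ray(k,(320,240)))
nets("wrist",("cap_knob","nest","body_block","spacer","cover","blank_1"))
E
```

```text
t 4.62 p [ 0.4465 -0.2048  0.404 ] x [1.    0.004 0.   ] z [ 0. -0. -1.] F [-0.   0.3 -0.2] w 1.0 gf 0.0
cam (array([ 0.52625992, -0.20471379,  0.47388055]), array([-0.29290949, -0.00529726, -0.9561255 ]))
cap_knob []
nest []
body_block [([203.6, 33.0], 0.67), ([184.3, 194.7], 0.59)]
spacer [([153.5, 129.6], 0.73), ([201.0, 31.6], 0.61), ([39.5, 199.5], 0.19)]
cover [([275.7, 135.4], 0.89)]
blank_1 [([259.2, 195.8], 0.78), ([334.4, 198.9], 0.61), ([43.1, 196.9], 0.57)]
```

View pics/w1.png

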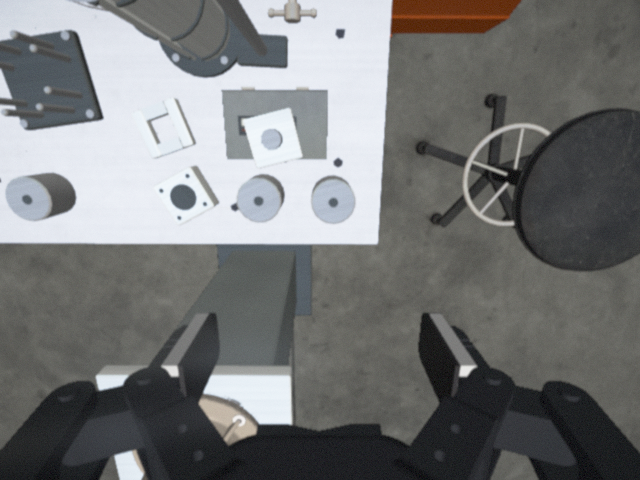

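Wrist picture: blanks' top dots at (27,200), (260,200), (332,201); body mark (184,195), spacer centre (165,128), cover hub (272,138), nest (50,80). On to the knob.

>>> servo_tool(motion=[0.975, -0.7, 0, 0, 0, 0, 0, 0.975, -0.7, 0, 0, 0, 0, 0, 0.975, -0.7, 0, 0, 0, 0, 0, 0.975, -0.7, 0, 0, 0, 0, 0, 0.975, -0.7, 0, 0, 0, 0, 0])

```text
t: 5.6
eef_pos: [0.5442, -0.1362, 0.4038]
tool_rot: [0.0, 1.0, 0.001, -0.0]
contact_force: [0.4, -0.2, 0.4]
gripper_width: 1.0
grasp_force: 0.0
```

>>> servo_tool(motion=[0.975, -0.7, 0, 0, 0, 0, 0, 0.975, -0.7, 0, 0, 0, 0, 0, 0.975, -0.7, 0, 0, 0, 0, 0, 0.975, -0.7, 0, 0, 0, 0, 0, 0.975, -0.7, 0, 0, 0, 0, 0])

```text
t: 6.22
eef_pos: [0.642, -0.0647, 0.4037]
tool_rot: [0.0, 1.0, 0.002, -0.0]
contact_force: [0.6, 0.1, -0.1]
gripper_width: 0.999
grasp_force: 0.0
```

```bash
python3 - <<'E'
from h import *
st(); im,k=look("wrist","w2.png"); save(k,"w2.npz")
nets("wrist",("cap_knob","nest","body_block","spacer","cover","blank_1"))
w1=load("w1.npz")
for n,uv,z in [("b1",(27,200),.05),("b2",(260,200),.05),("b3",(332,201),.05),("body",(184,195),.03),("hub",(272,138),.059),("spacer",(165,128),.016)]: print(n,atz(w1,uv,z).round(4))
print("expect knob px",proj(k,[.642,-.066,.27]))
E
```

```text
t 6.22 p [ 0.642  -0.0647  0.4037] x [ 1.     0.003 -0.   ] z [-0. -0. -1.] F [ 0.6  0.1 -0.1] w 0.999 gf 0.0
cap_knob [([327.8, 254.9], 0.65)]
nest [([180.9, 239.6], 0.94)]
body_block [([294.8, 327.3], 0.95)]
spacer [([264.9, 283.4], 0.85)]
cover [([380.9, 294.9], 0.63)]
blank_1 [([365.2, 329.4], 0.96), ([415.7, 326.2], 0.63), ([167.4, 323.7], 0.61)]
b1 [0.4464 0.1525 0.05  ]
b2 [ 0.4474 -0.1332  0.05  ]
b3 [ 0.4465 -0.2215  0.05  ]
body [ 0.4498 -0.033   0.03  ]
hub [ 0.5202 -0.1519  0.059 ]
spacer [ 0.531  -0.0138  0.016 ]
expect knob px [[320.31224607 266.41510167]]
```

View pics/w2.png

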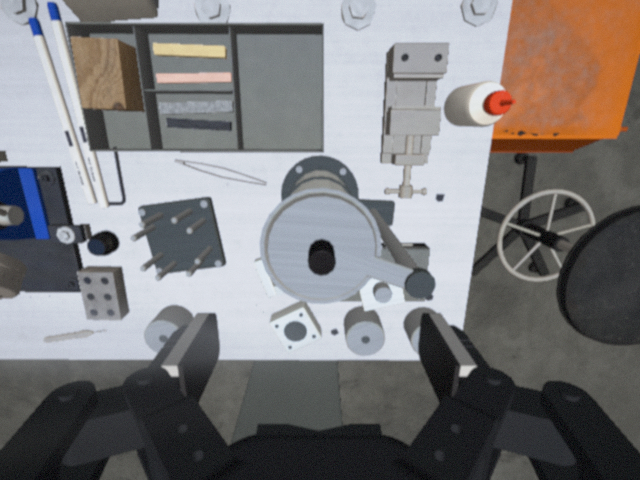

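Knob top shows at (321,262), matching the prediction; post top (419,283), nest (181,238), bottle (490,103). Descending onto the knob and closing.

>>> servo_tool(motion=[0, 0, 1, 0, 0, 0, 0, 0, 0, 1, 0, 0, 0, 0, 0, 0, 1, 0, 0, 0, 0, 0, 0, 1, 0, 0, 0, 0, 0, 0, 0.15, 0, 0, 0, 0.3], grip_force=30)

```text
t: 7.2
eef_pos: [0.6398, -0.0662, 0.3197]
tool_rot: [0.0, 1.0, 0.001, -0.001]
contact_force: [0.1, -0.8, 0.1]
gripper_width: 0.815
grasp_force: 0.0
```

>>> servo_tool(motion=[0, 0, 0, 0, 0, 0, 1, 0, 0, 0, 0, 0, 0, 1, 0, 0, 0, 0, 0, 0, 1, 0, 0, 0, 0, 0, 0, 1, 0, 0, 0, 0, 0, 0, 1])

```text
t: 7.82
eef_pos: [0.6411, -0.0663, 0.322]
tool_rot: [0.001, 1.0, 0.001, 0.001]
contact_force: [-2.5, -3.2, 6.2]
gripper_width: 0.195
grasp_force: 30.1
```

```bash
python3 - <<'E'
from h import *
st(); k=load("w2.npz"); S=cal("scene")
print("post",atz(k,(419,283),.238).round(4),tri([(k,(419,283)),(S,(338,177))]))
print("nest",[atz(k,u,.014).round(3) for u in [(139,205),(213,197),(226,270),(152,279)]])
print("mag base bolts?",atz(k,(181,238),.014))
print("bottle",atz(k,(478,104),.1))
E
```

```text
t 7.83 p [ 0.6411 -0.0663  0.322 ] x [1.    0.003 0.001] z [ 0.001 -0.001 -1.   ] F [-2.5 -3.2  6.2] w 0.195 gf 30.089116394519806
post [ 0.6166 -0.139   0.238 ] (array([ 0.61857666, -0.13784418,  0.24302476]), [0.00044958701969403426, 0.0004495870196941663])
nest [array([0.629, 0.175, 0.014]), array([0.64 , 0.075, 0.014]), array([0.536, 0.066, 0.014]), array([0.522, 0.173, 0.014])]
mag base bolts? [0.58305629 0.12436354 0.014     ]
bottle [ 0.74910943 -0.22310398  0.1       ]
```

>>> servo_tool(motion=[0, 0, -0.1, 0, 0, 0, 1, 0.52, 0.21, 0, 0, 0, 1, 1, 0.52, 0.21, 0, 0, 0, 1, 1, 0.52, 0.21, 0, 0, 0, 1, 1, 0.52, 0.21, 0, 0, 0, 1, 1])

```text
t: 8.45
eef_pos: [0.6768, -0.0902, 0.3222]
tool_rot: [0.0, 0.955, -0.296, -0.001]
contact_force: [-2.8, -1.6, 0.4]
gripper_width: 0.197
grasp_force: 30.3
```

>>> servo_tool(motion=[0.52, 0.21, 0, 0, 0, 1, 1, 0.52, 0.21, 0, 0, 0, 1, 1, 0.52, 0.21, 0, 0, 0, 1, 1, 0.52, 0.21, 0, 0, 0, 1, 1, 0.52, 0.21, 0, 0, 0, 1, 1])

```text
t: 9.07
eef_pos: [0.6932, -0.1417, 0.3222]
tool_rot: [-0.001, 0.781, -0.625, -0.001]
contact_force: [-0.5, 1.4, -1.0]
gripper_width: 0.194
grasp_force: 30.2
```

>>> servo_tool(motion=[0.52, 0.21, 0, 0, 0, 1, 1, 0, 0, 0, 0, 0, 0, 1, 0, 0, 0, 0, 0, 0, 1, 0, 0, 0, 0, 0, 0, 1, 0, 0, 0, 0, 0, 0, 1])

```text
t: 9.7
eef_pos: [0.6914, -0.1535, 0.3223]
tool_rot: [-0.0, 0.733, -0.68, -0.0]
contact_force: [4.6, -0.1, -5.7]
gripper_width: 0.196
grasp_force: 29.7
```

```bash
python3 - <<'E'
from h import *
st(); p,_=tool(); h=np.array([.6175,-.139]); v=p[:2]-h; print(np.linalg.norm(v), 1.258-np.arctan2(v[1],v[0]), bot.get_obs()["q"])
E
```

```text
t 9.7 p [ 0.6914 -0.1535  0.3223] x [ 0.076 -0.997 -0.001] z [-0.     0.001 -1.   ] F [ 4.6 -0.1 -5.7] w 0.196 gf 29.708004891872406
0.07528226749370251 1.4516006939328054 [ 0.05888567  0.51999217  0.10815154  1.44979975 -0.05885691  1.17512861
 -2.88995512]
```

Cap is at about 1.45 rad. Releasing, rising, turning back to yaw 0, and going above the middle blank.

>>> servo_tool(motion=[0, 0, 0, 0, 0, 0, 0.2, 0, 0, 0, 0, 0, 0, 0.2, 0, 0, 0, 0, 0, 0, 0.2, 0, 0, -1, 0, 0, 0, 0.2, 0, 0, -1, 0, 0, -1, 0.2])

```text
t: 10.32
eef_pos: [0.6914, -0.1541, 0.3649]
tool_rot: [-0.0, 0.783, -0.622, 0.0]
contact_force: [-0.2, -0.8, -0.1]
gripper_width: 0.799
grasp_force: 0.0
```

>>> servo_tool(motion=[0, 0, -1, 0, 0, -1, 0.2, 0, 0, -1, 0, 0, -1, 0.2, 0, 0, 0, 0, 0, -1, 0.2, 0, 0, 0, 0, 0, -1, 0.2, 0, 0, 0, 0, 0, -1, 0.2])

```text
t: 10.95
eef_pos: [0.6913, -0.1544, 0.4049]
tool_rot: [0.0, 0.957, -0.292, 0.001]
contact_force: [0.1, 0.3, 0.1]
gripper_width: 0.802
grasp_force: 0.0
```

>>> servo_tool(motion=[0, 0, 0, 0, 0, -1, 0.2, 0, 0, 0, 0, 0, -1, 0.2, 0, 0, 0, 0, 0, -1, 0.2, 0, 0, 0, 0, 0, -0.97, 0.2, -1, -0.08, 0, 0, 0, 0, 0.2])

```text
t: 11.58
eef_pos: [0.6717, -0.1527, 0.4041]
tool_rot: [0.0, 1.0, 0.0, 0.001]
contact_force: [-0.5, -0.1, 0.2]
gripper_width: 0.803
grasp_force: 0.0
```

>>> servo_tool(motion=[-1, -0.08, 0, 0, 0, 0, 0.2, -1, -0.08, 0, 0, 0, 0, 0.2, -1, -0.08, 0, 0, 0, 0, 0.2, -1, -0.08, 0, 0, 0, 0, 0.2, -1, -0.08, 0, 0, 0, 0, 0.2])

```text
t: 12.2
eef_pos: [0.5707, -0.1446, 0.4048]
tool_rot: [0.0, 1.0, -0.001, 0.001]
contact_force: [-0.0, 0.0, 0.5]
gripper_width: 0.802
grasp_force: 0.0
```

>>> servo_tool(motion=[-1, -0.08, 0.4, 0, 0, 0, 0.2, -1, -0.08, 1, 0, 0, 0, 0.2, -1, -0.08, 1, 0, 0, 0, 0.2, -1, -0.08, 1, 0, 0, 0, 0.2, -1, -0.08, 1, 0, 0, 0, 0.2])

```text
t: 12.82
eef_pos: [0.4711, -0.1366, 0.3161]
tool_rot: [0.0, 1.0, -0.001, 0.001]
contact_force: [1.0, -0.7, -0.5]
gripper_width: 0.795
grasp_force: 0.0
```

>>> servo_tool(motion=[-1, -0.08, 1, 0, 0, 0, 0.2, 0, 0, 0, 0, 0, 0, 0.2])

```text
t: 13.08
eef_pos: [0.4501, -0.135, 0.2952]
tool_rot: [0.0, 1.0, -0.001, -0.001]
contact_force: [0.6, -0.4, -0.3]
gripper_width: 0.8
grasp_force: 0.0
```

```bash
python3 - <<'E'
from h import *
st(); im,k=look("wrist","w3.png"); save(k,"w3.npz")
nets("wrist",("body_block","blank_1","spacer"))
S=cal("scene"); im,_=look("scene","s3.png")
nets("scene",("body_block","blank_1","spacer","cap_knob"))
print("exp",proj(k,[[.4474,-.133,.05],[.4465,-.2215,.05],[.4498,-.033,.03]]).round(0))
E
```

```text
t 13.07 p [ 0.4501 -0.135   0.2952] x [ 1.    -0.001 -0.001] z [-0.001 -0.    -1.   ] F [ 0.6 -0.4 -0.3] w 0.8 gf 0.0
body_block [([215.9, 219.8], 0.93), ([263.1, 24.8], 0.75)]
blank_1 [([314.6, 220.0], 0.89), ([34.7, 220.8], 0.86)]
spacer [([177.5, 133.9], 0.71)]
body_block [([362.5, 336.0], 0.94)]
blank_1 [([294.3, 395.5], 0.9), ([421.6, 273.6], 0.75), ([394.1, 298.9], 0.63), ([328.9, 191.4], 0.45)]
spacer [([327.9, 311.3], 0.81)]
cap_knob [([319.1, 160.8], 0.58)]
exp [[316. 225.]
 [411. 226.]
 [215. 218.]]
```

View pics/w3.png

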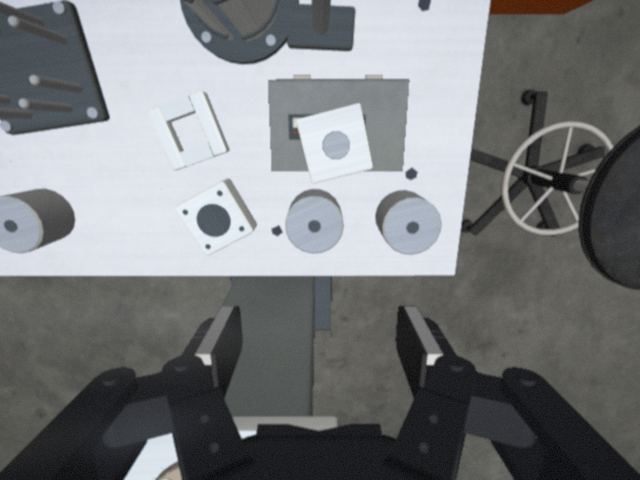

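Wrist picture: blank dots at (315,226) and (411,227), body mark (213,220), spacer (190,130), hub (336,145). The middle blank matches (0.447,-0.132); descending to grip it near the top.

>>> servo_tool(motion=[-0.15, -0.15, 1, 0, 0, 0, 0.2, 0, 0, 1, 0, 0, 0, 0.2, 0, 0, 1, 0, 0, 0, 0.2, 0, 0, 1, 0, 0, 0, 0.2, 0, 0, 1, 0, 0, 0, 0.2])

```text
t: 14.15
eef_pos: [0.4485, -0.1318, 0.1944]
tool_rot: [0.0, 1.0, -0.0, 0.0]
contact_force: [0.1, -0.3, -0.7]
gripper_width: 0.802
grasp_force: 0.0
```

>>> servo_tool(motion=[0, 0, 1, 0, 0, 0, 0.2, 0, 0, 1, 0, 0, 0, 0.2, 0, 0, 1, 0, 0, 0, 0.2, 0, 0, 1, 0, 0, 0, 0.2, 0, 0, 0.85, 0, 0, 0, 0.2])

```text
t: 14.78
eef_pos: [0.4485, -0.1318, 0.0972]
tool_rot: [-0.0, 1.0, -0.0, -0.0]
contact_force: [-1.1, 0.4, 0.2]
gripper_width: 0.801
grasp_force: 0.0
```

>>> servo_tool(motion=[0, 0, 0, 0, 0, 0, 0.2, 0, 0, 0, 0, 0, 0, 1, 0, 0, 0, 0, 0, 0, 1, 0, 0, 0, 0, 0, 0, 1, 0, 0, 0, 0, 0, 0, 1], grip_force=40)

```text
t: 15.4
eef_pos: [0.4487, -0.1319, 0.0985]
tool_rot: [0.0, 1.0, -0.0, 0.001]
contact_force: [-0.7, -0.9, 4.9]
gripper_width: 0.635
grasp_force: 43.4
```

```bash
python3 - <<'E'
from h import *
st()
a,b=load("w1.npz"),load("w3.npz")
for n,u,v in [("b2",(260,200),(315,226)),("b3",(332,201),(411,227)),("b1",(27,200),(11,226)),("body",(184,195),(213,220)),("hub",(272,138),(336,145)),("spacer",(165,128),(190,130))]:
    print(n,tri([(a,u),(b,v)])[0].round(4))
E
```

```text
t 15.4 p [ 0.4487 -0.1319  0.0985] x [ 1.    -0.001  0.001] z [ 0.001 -0.    -1.   ] F [-0.7 -0.9  4.9] w 0.635 gf 43.36126685142517
b2 [ 0.446  -0.1321  0.0454]
b3 [ 0.4463 -0.2213  0.0514]
b1 [0.4448 0.1596 0.0415]
body [ 0.4492 -0.0328  0.0322]
hub [ 0.5196 -0.1506  0.0492]
spacer [ 0.5315 -0.0105  0.008 ]
```

>>> servo_tool(motion=[0, 0, -0.5, 0, 0, 0, 1, 0, 0, -1, 0, 0, 0, 1, 0, 0, -1, 0, 0, 0, 1, 0, 0, -1, 0, 0, 0, 1, 0, 0, -1, 0, 0, 0, 1])

```text
t: 16.02
eef_pos: [0.4477, -0.1317, 0.1887]
tool_rot: [-0.0, 1.0, -0.0, -0.0]
contact_force: [-0.1, -0.0, -2.6]
gripper_width: 0.64
grasp_force: 43.0
```

>>> servo_tool(motion=[0, 0, -1, 0, 0, 0, 1, 0, 0, -1, 0, 0, 0, 1, 0, 0, -1, 0, 0, 0, 1, 0, 0, -1, 0, 0, 0, 1, 0, 0, -1, 0, 0, 0, 1])

```text
t: 16.65
eef_pos: [0.4475, -0.1316, 0.2886]
tool_rot: [-0.0, 1.0, -0.0, -0.0]
contact_force: [0.6, -0.2, -3.1]
gripper_width: 0.64
grasp_force: 43.0
```

>>> servo_tool(motion=[0, 0, -1, 0, 0, 0, 1, 0, 0, -1, 0, 0, 0, 1, 0, 0, -1, 0, 0, 0, 1, 0.97, -0.33, -0.2, 0, 0, 0, 1, 0.97, -0.33, 0, 0, 0, 0, 1])

```text
t: 17.27
eef_pos: [0.4873, -0.1184, 0.3524]
tool_rot: [0.0, 1.0, -0.001, 0.0]
contact_force: [-0.5, -0.7, -3.1]
gripper_width: 0.641
grasp_force: 43.1
```

>>> servo_tool(motion=[0.97, -0.33, 0, 0, 0, 0, 1, 0.97, -0.33, 0, 0, 0, 0, 1, 0.97, -0.33, 0, 0, 0, 0, 1, 0.97, -0.33, 0, 0, 0, 0, 1, 0.97, -0.33, 0, 0, 0, 0, 1])

```text
t: 17.9
eef_pos: [0.585, -0.0849, 0.3509]
tool_rot: [-0.0, 1.0, -0.0, -0.001]
contact_force: [-0.4, -0.6, -1.5]
gripper_width: 0.643
grasp_force: 43.1
```

>>> servo_tool(motion=[0.97, -0.33, 0, 0, 0, 0, 1, 0.97, -0.33, 0, 0, 0, 0, 1, 0.94, -0.33, 0, 0, 0, 0, 1, 0, 0, 0, 0, 0, 0, 1])

```text
t: 18.4
eef_pos: [0.6427, -0.0644, 0.3505]
tool_rot: [-0.001, 1.0, 0.001, -0.001]
contact_force: [0.1, -0.0, -2.7]
gripper_width: 0.641
grasp_force: 43.1
```

```bash
python3 - <<'E'
from h import *
st(); im,k=look("wrist","w4.png"); save(k,"w4.npz")
# draw predicted funnel rim circle
im=im[:,:,::-1].copy()
for c,rr,z in [((.642,-.066),.0405,.236)]:
    t=np.linspace(0,6.28,60); pts=proj(k,np.c_[c[0]+rr*np.cos(t),c[1]+rr*np.sin(t),np.full(60,z)])
    for p in pts: cv2.circle(im,tuple(int(v) for v in p),1,(0,0,255),-1)
cv2.imwrite("pics/w4d.png",im)
E
```

```text
t 18.4 p [ 0.6427 -0.0644  0.3505] x [ 1.     0.001 -0.002] z [-0.002  0.001 -1.   ] F [ 0.1 -0.  -2.7] w 0.641 gf 43.10285747051239
```

View pics/w4d.png

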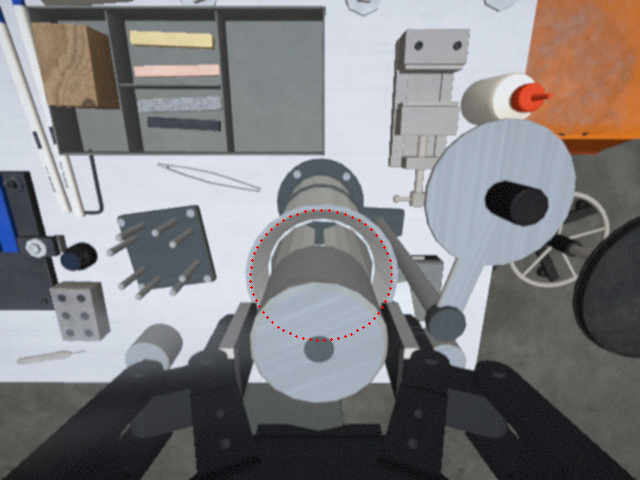

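The predicted mouth ring lies on the funnel (centre ~(321,275)), cap is clear on the right at (500,192). Lowering into the funnel.

>>> servo_tool(motion=[0, 0.08, 0.5, 0, 0, 0, 1, 0, 0, 0.5, 0, 0, 0, 1, 0, 0, 0.5, 0, 0, 0, 1, 0, 0, 0.4, 0, 0, 0, 1, 0, 0, 0.25, 0, 0, 0, 1])

```text
t: 19.08
eef_pos: [0.6414, -0.0674, 0.3081]
tool_rot: [-0.0, 1.0, -0.0, -0.0]
contact_force: [-0.1, 0.1, -4.1]
gripper_width: 0.637
grasp_force: 43.4
```

>>> servo_tool(motion=[0, 0, 0, 0, 0, 0, 1, 0, 0, 0, 0, 0, 0, 1])

```text
t: 19.32
eef_pos: [0.6416, -0.0676, 0.309]
tool_rot: [0.0, 1.0, -0.0, -0.0]
contact_force: [0.4, 0.0, -3.3]
gripper_width: 0.644
grasp_force: 43.3
```

>>> servo_tool(motion=[0, 0, 0, 0, 0, 0, 0.2, 0, 0, 0, 0, 0, 0, 0.2, 0, 0, -0.6, 0, 0, 0, 0.2, 0, 0, -1, 0, 0, 0, 0.2, 0, 0, -1, 0, 0, 0, 0.2])

```text
t: 19.95
eef_pos: [0.6419, -0.0675, 0.3626]
tool_rot: [0.0, 1.0, -0.0, 0.001]
contact_force: [0.6, 0.2, 0.9]
gripper_width: 0.797
grasp_force: 0.0
```

>>> servo_tool(motion=[-0.97, 0.77, 0, 0, 0, 0, 0.2, -0.97, 0.77, 0, 0, 0, 0, 0.2, -0.97, 0.77, 0, 0, 0, 0, 0.2, -0.97, 0.77, 0, 0, 0, 0, 0.2, -0.97, 0.77, 0, 0, 0, 0, 0.2])

```text
t: 20.58
eef_pos: [0.5437, -0.1452, 0.3615]
tool_rot: [0.0, 1.0, -0.0, 0.0]
contact_force: [-0.1, -0.8, -0.3]
gripper_width: 0.8
grasp_force: 0.0
```

>>> servo_tool(motion=[-0.97, 0.77, 0, 0, 0, 0, 0.2, -0.97, 0.77, 1, 0, 0, 0, 0.2, -0.97, 0.77, 1, 0, 0, 0, 0.2, -0.97, 0.77, 1, 0, 0, 0, 0.2, -0.97, 0.77, 1, 0, 0, 0, 0.2])

```text
t: 21.2
eef_pos: [0.4464, -0.2222, 0.2807]
tool_rot: [0.0, 1.0, -0.0, 0.0]
contact_force: [-0.1, -0.1, 0.3]
gripper_width: 0.8
grasp_force: 0.0
```

>>> servo_tool(motion=[0, 0, 0.5, 0, 0, 0, 0.2, 0, 0, 0, 0, 0, 0, 0.2])

```text
t: 21.45
eef_pos: [0.4478, -0.2209, 0.2708]
tool_rot: [-0.0, 1.0, -0.0, -0.0]
contact_force: [0.3, -0.5, 0.6]
gripper_width: 0.8
grasp_force: 0.0
```

```bash
python3 - <<'E'
from h import *
st(); im,k=look("wrist","w5.png"); save(k,"w5.npz")
nets("wrist",("blank_1","body_block"))
print("exp",proj(k,[[.4463,-.2213,.05],[.4463,-.2213,.0]]).round(0))
look("scene","s5.png"); nets("scene",("blank_1","body_block","spacer"))
a=cv2.imread("pics/w5.png"); b=cv2.imread("pics/s5.png")[130:450,170:490]
cv2.imwrite("pics/c5.png",np.hstack([cv2.resize(a,(480,360)),cv2.resize(b,(320,360))]))
E
```

```text
t 21.45 p [ 0.4478 -0.2209  0.2708] x [ 1. -0. -0.] z [-0.     0.001 -1.   ] F [ 0.3 -0.5  0.6] w 0.8 gf 0.0
blank_1 [([320.6, 229.8], 0.92)]
body_block [([118.4, 219.8], 0.61)]
exp [[319. 231.]
 [319. 218.]]
blank_1 [([293.7, 398.1], 0.89), ([422.4, 272.9], 0.66), ([311.4, 259.4], 0.59)]
body_block [([364.5, 335.3], 0.93)]
spacer [([323.1, 321.7], 0.76)]
```

View pics/c5.png

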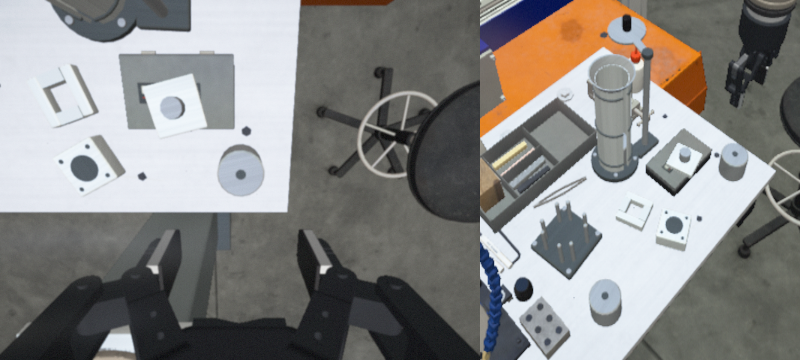

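First blank is in the tube; second blank dot at about (320,231), as predicted. Grip and carry.

>>> servo_tool(motion=[-0.05, 0, 1, 0, 0, 0, 0.2, 0, 0, 1, 0, 0, 0, 0.2, 0, 0, 1, 0, 0, 0, 0.2, 0, 0, 1, 0, 0, 0, 0.2, 0, 0, 1, 0, 0, 0, 0.2])

```text
t: 22.42
eef_pos: [0.4469, -0.2213, 0.1705]
tool_rot: [0.0, 1.0, -0.0, 0.0]
contact_force: [0.2, -0.1, -0.0]
gripper_width: 0.801
grasp_force: 0.0
```

>>> servo_tool(motion=[0, 0, 1, 0, 0, 0, 0.2, 0, 0, 1, 0, 0, 0, 0.2, 0, 0, 1, 0, 0, 0, 0.2, 0, 0, 0.6, 0, 0, 0, 0.2, 0, 0, 0, 0, 0, 0, 0.2])

```text
t: 23.05
eef_pos: [0.4464, -0.2212, 0.0984]
tool_rot: [-0.0, 1.0, -0.0, -0.001]
contact_force: [0.1, 0.5, -0.3]
gripper_width: 0.8
grasp_force: 0.0
```

>>> servo_tool(motion=[0, 0, 0, 0, 0, 0, 1, 0, 0, 0, 0, 0, 0, 1, 0, 0, 0, 0, 0, 0, 1, 0, 0, 0, 0, 0, 0, 1, 0, 0, -0.5, 0, 0, 0, 1])

```text
t: 23.68
eef_pos: [0.446, -0.2212, 0.1088]
tool_rot: [-0.0, 1.0, -0.0, -0.001]
contact_force: [0.2, -0.2, -2.7]
gripper_width: 0.641
grasp_force: 43.0
```

>>> servo_tool(motion=[0, 0, -1, 0, 0, 0, 1, 0, 0, -1, 0, 0, 0, 1, 0, 0, -1, 0, 0, 0, 1, 0, 0, -1, 0, 0, 0, 1, 0, 0, -1, 0, 0, 0, 1])

```text
t: 24.3
eef_pos: [0.4461, -0.2213, 0.2098]
tool_rot: [-0.0, 1.0, -0.0, -0.0]
contact_force: [0.1, -0.6, -2.2]
gripper_width: 0.641
grasp_force: 43.0
```

>>> servo_tool(motion=[0, 0, -1, 0, 0, 0, 1, 0, 0, -1, 0, 0, 0, 1, 0, 0, -1, 0, 0, 0, 1, 0, 0, -1, 0, 0, 0, 1, 0, 0, -1, 0, 0, 0, 1])

```text
t: 24.92
eef_pos: [0.4459, -0.2212, 0.3097]
tool_rot: [-0.0, 1.0, -0.0, -0.0]
contact_force: [-0.5, -0.6, -2.9]
gripper_width: 0.637
grasp_force: 43.0
```

>>> servo_tool(motion=[0, 0, -1, 0, 0, 0, 1, 0, 0, -1, 0, 0, 0, 1, 0.97, -0.77, -0.2, 0, 0, 0, 1, 0.97, -0.77, 0, 0, 0, 0, 1, 0.97, -0.77, 0, 0, 0, 0, 1])

```text
t: 25.55
eef_pos: [0.5047, -0.1747, 0.3531]
tool_rot: [-0.0, 1.0, -0.0, -0.0]
contact_force: [-0.4, 0.1, -2.1]
gripper_width: 0.642
grasp_force: 43.0
```

>>> servo_tool(motion=[0.97, -0.77, 0, 0, 0, 0, 1, 0.97, -0.77, 0, 0, 0, 0, 1, 0.97, -0.77, 0, 0, 0, 0, 1, 0.97, -0.77, 0, 0, 0, 0, 1, 0.97, -0.77, 0, 0, 0, 0, 1])

```text
t: 26.18
eef_pos: [0.6023, -0.0976, 0.3529]
tool_rot: [0.0, 1.0, -0.0, -0.0]
contact_force: [0.4, -1.1, -1.2]
gripper_width: 0.641
grasp_force: 43.0
```

>>> servo_tool(motion=[0.97, -0.77, 0, 0, 0, 0, 1, 0.97, -0.77, 0, 0, 0, 0, 1, 0, 0, 0, 0, 0, 0, 1])

```text
t: 26.55
eef_pos: [0.6416, -0.0651, 0.3525]
tool_rot: [-0.001, 1.0, 0.001, -0.0]
contact_force: [-0.2, 0.2, -2.7]
gripper_width: 0.641
grasp_force: 43.0
```

>>> servo_tool(motion=[0, 0.08, 0.5, 0, 0, 0, 1, 0, 0, 0.5, 0, 0, 0, 1, 0, 0, 0.5, 0, 0, 0, 1, 0, 0, 0.4, 0, 0, 0, 1, 0, 0, 0.3, 0, 0, 0, 1])

```text
t: 27.18
eef_pos: [0.6443, -0.0676, 0.3133]
tool_rot: [-0.001, 1.0, 0.0, 0.006]
contact_force: [6.3, 3.3, -0.8]
gripper_width: 0.641
grasp_force: 47.0
```

>>> servo_tool(motion=[0, 0, 0, 0, 0, 0, 1, 0, 0, 0, 0, 0, 0, 0.2, 0, 0, 0, 0, 0, 0, 0.2, 0, 0, -0.6, 0, 0, 0, 0.2, 0, 0, -1, 0, 0, 0, 0.2])

```text
t: 27.8
eef_pos: [0.6402, -0.0694, 0.3412]
tool_rot: [0.0, 1.0, -0.001, -0.001]
contact_force: [-0.4, 0.4, -0.5]
gripper_width: 0.798
grasp_force: 0.0
```

>>> servo_tool(motion=[0, 0, -1, 0, 0, 0, 0.2, -0.89, -1, 0, 0, 0, 0, 0.2, -0.89, -1, 0, 0, 0, 0, 0.2, -0.89, -1, 0, 0, 0, 0, 0.2, -0.89, -1, 0, 0, 0, 0, 0.2])

```text
t: 28.42
eef_pos: [0.5689, 0.0114, 0.3618]
tool_rot: [0.0, 1.0, -0.001, 0.0]
contact_force: [-0.1, 0.1, 0.0]
gripper_width: 0.798
grasp_force: 0.0
```

>>> servo_tool(motion=[-0.89, -1, 0, 0, 0, 0, 0.2, -0.89, -1, 0, 0, 0, 0, 0.2, -0.89, -1, 0, 0, 0, 0, 0.2, -0.89, -1, 1, 0, 0, 0, 0.2, -0.89, -1, 1, 0, 0, 0, 0.2])

```text
t: 29.05
eef_pos: [0.4798, 0.1118, 0.3211]
tool_rot: [-0.0, 1.0, -0.0, 0.001]
contact_force: [0.1, -0.4, -0.0]
gripper_width: 0.8
grasp_force: 0.0
```

>>> servo_tool(motion=[-0.89, -1, 1, 0, 0, 0, 0.2, -0.89, -1, 1, 0, 0, 0, 0.2, 0, 0, 0.5, 0, 0, 0, 0.2, 0, 0, 0, 0, 0, 0, 0.2])

```text
t: 29.55
eef_pos: [0.4452, 0.1505, 0.2708]
tool_rot: [0.0, 1.0, -0.001, -0.0]
contact_force: [0.0, 0.2, 0.8]
gripper_width: 0.803
grasp_force: 0.0
```

```bash
python3 - <<'E'
from h import *
st(); im,k=look("wrist","w6.png"); save(k,"w6.npz")
nets("wrist",("blank_1","nest","body_block"))
look("scene","s6.png"); nets("scene",("blank_1","body_block","spacer"))
a=cv2.imread("pics/w6.png"); b=cv2.imread("pics/s6.png")[130:450,170:490]
cv2.imwrite("pics/c6.png",np.hstack([cv2.resize(a,(480,360)),cv2.resize(b,(320,360))]))
g=cv2.cvtColor(a,cv2.COLOR_BGR2GRAY)
for u in bot.boxes_of("wrist","blank_1")[:2]: print(u["p"],atz(k,u["uv"],.045).round(4))
print(proj(k,[[.446,.153,.05]]))
E
```

```text
t 29.55 p [0.4452 0.1505 0.2708] x [ 1.    -0.001 -0.   ] z [-0.    -0.001 -1.   ] F [0.  0.2 0.8] w 0.803 gf 0.0
blank_1 [([318.7, 222.6], 0.94)]
nest [([347.2, 60.1], 0.66)]
body_block [([508.4, 217.8], 0.88)]
blank_1 [([291.6, 397.0], 0.66)]
body_block []
spacer [([331.8, 322.5], 0.8)]
0.94 [0.4501 0.1501 0.045 ]
[[315.33517977 228.60135385]]
```

View pics/c6.png

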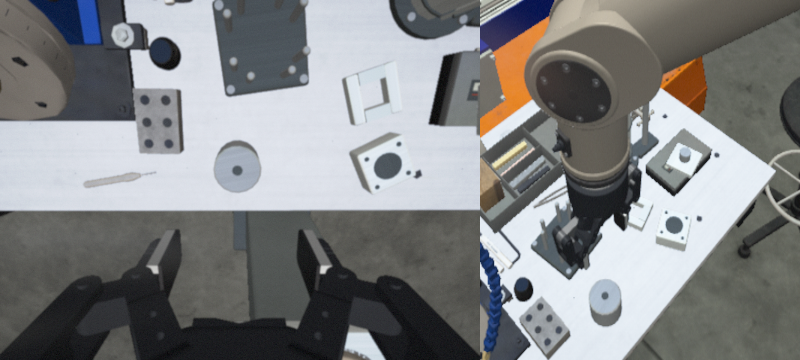

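Third blank's dot at about (316,227), as predicted; neighbours clear. Grip and carry.

>>> servo_tool(motion=[0.05, -0.1, 1, 0, 0, 0, 0.2, 0, 0, 1, 0, 0, 0, 0.2, 0, 0, 1, 0, 0, 0, 0.2, 0, 0, 1, 0, 0, 0, 0.2, 0, 0, 1, 0, 0, 0, 0.2])

```text
t: 30.62
eef_pos: [0.4462, 0.153, 0.1704]
tool_rot: [-0.0, 1.0, -0.0, 0.0]
contact_force: [-0.4, -0.0, 0.4]
gripper_width: 0.799
grasp_force: 0.0
```

>>> servo_tool(motion=[0, 0, 1, 0, 0, 0, 0.2, 0, 0, 1, 0, 0, 0, 0.2, 0, 0, 1, 0, 0, 0, 0.2, 0, 0, 0.6, 0, 0, 0, 0.2, 0, 0, 0, 0, 0, 0, 0.2])

```text
t: 31.25
eef_pos: [0.4457, 0.1529, 0.0984]
tool_rot: [0.0, 1.0, -0.0, -0.001]
contact_force: [0.9, 0.6, -0.6]
gripper_width: 0.799
grasp_force: 0.0
```

>>> servo_tool(motion=[0, 0, 0, 0, 0, 0, 1, 0, 0, 0, 0, 0, 0, 1, 0, 0, 0, 0, 0, 0, 1, 0, 0, 0, 0, 0, 0, 1, 0, 0, -0.5, 0, 0, 0, 1])

```text
t: 31.88
eef_pos: [0.4455, 0.1528, 0.1089]
tool_rot: [0.0, 1.0, -0.0, -0.001]
contact_force: [-0.1, 0.3, -1.6]
gripper_width: 0.639
grasp_force: 42.8
```

>>> servo_tool(motion=[0, 0, -1, 0, 0, 0, 1, 0, 0, -1, 0, 0, 0, 1, 0, 0, -1, 0, 0, 0, 1, 0, 0, -1, 0, 0, 0, 1, 0, 0, -1, 0, 0, 0, 1])

```text
t: 32.5
eef_pos: [0.4456, 0.1528, 0.2098]
tool_rot: [0.0, 1.0, -0.0, -0.0]
contact_force: [-0.3, -1.0, -2.0]
gripper_width: 0.641
grasp_force: 42.8
```

>>> servo_tool(motion=[0, 0, -1, 0, 0, 0, 1, 0, 0, -1, 0, 0, 0, 1, 0, 0, -1, 0, 0, 0, 1, 0, 0, -1, 0, 0, 0, 1, 0, 0, -1, 0, 0, 0, 1])

```text
t: 33.12
eef_pos: [0.4454, 0.1528, 0.3097]
tool_rot: [0.0, 1.0, -0.0, -0.0]
contact_force: [0.4, 0.5, -2.1]
gripper_width: 0.636
grasp_force: 42.8
```

>>> servo_tool(motion=[0, 0, -1, 0, 0, 0, 1, 0, 0, -1, 0, 0, 0, 1, 0.88, 1, -0.2, 0, 0, 0, 1, 0.88, 1, 0, 0, 0, 0, 1, 0.88, 1, 0, 0, 0, 0, 1])

```text
t: 33.75
eef_pos: [0.4986, 0.0923, 0.3532]
tool_rot: [0.0, 1.0, -0.0, -0.0]
contact_force: [-0.6, 1.0, -2.0]
gripper_width: 0.643
grasp_force: 42.8
```

>>> servo_tool(motion=[0.88, 1, 0, 0, 0, 0, 1, 0.88, 1, 0, 0, 0, 0, 1, 0.88, 1, 0, 0, 0, 0, 1, 0.88, 1, 0, 0, 0, 0, 1, 0, 0, 0, 0, 0, 0, 1])

```text
t: 34.38
eef_pos: [0.5694, 0.0107, 0.3526]
tool_rot: [0.0, 1.0, -0.002, -0.0]
contact_force: [-0.1, 0.3, -1.7]
gripper_width: 0.644
grasp_force: 42.8
```

```bash
python3 - <<'E'
from h import *
st(); im,k=look("wrist","w7.png"); look("scene","s7.png"); look("side","d7.png")
print(delta([.6415,-.066,.35]))
a=cv2.imread("pics/w7.png"); b=cv2.imread("pics/s7.png")[130:450,170:490]
cv2.imwrite("pics/c7.png",np.hstack([cv2.resize(a,(480,360)),cv2.resize(b,(320,360))]))
E
```

```text
t 34.38 p [0.5694 0.0107 0.3526] x [ 1.    -0.004 -0.001] z [-0.001 -0.001 -1.   ] F [-0.1  0.3 -1.7] w 0.644 gf 42.79659926891327
[3.66 3.99 0.14]
```

View pics/c7.png

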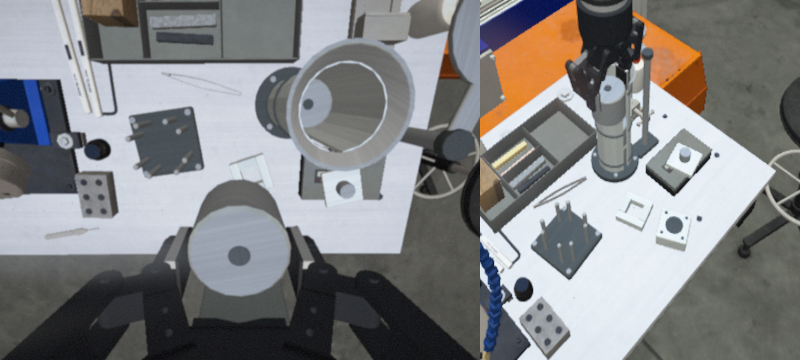

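The tube holds a blank deep down (dot at (308,104) in the left half), so two are in. Adding the third.

>>> servo_tool(motion=[0.91, 1, 0, 0, 0, 0, 1, 0.91, 1, 0, 0, 0, 0, 1, 0.91, 1, 0, 0, 0, 0, 1, 0.91, 1, 0, 0, 0, 0, 1, 0, 0, 0, 0, 0, 0, 1])

```text
t: 35.15
eef_pos: [0.6421, -0.0682, 0.3526]
tool_rot: [0.0, 1.0, -0.001, -0.0]
contact_force: [-0.3, -0.0, -2.5]
gripper_width: 0.64
grasp_force: 42.8
```

>>> servo_tool(motion=[0, 0, 0.5, 0, 0, 0, 1, 0, 0, 0.5, 0, 0, 0, 1, 0, 0, 0.5, 0, 0, 0, 1, 0, 0, 0.4, 0, 0, 0, 1, 0, 0, 0.3, 0, 0, 0, 1])

```text
t: 35.78
eef_pos: [0.6417, -0.0671, 0.3082]
tool_rot: [-0.0, 1.0, -0.0, -0.0]
contact_force: [0.1, 0.3, -1.9]
gripper_width: 0.636
grasp_force: 42.8
```

>>> servo_tool(motion=[0, 0, 0, 0, 0, 0, 1, 0, 0, 0, 0, 0, 0, 0.2, 0, 0, 0, 0, 0, 0, 0.2, 0, 0, -0.6, 0, 0, 0, 0.2, 0, 0, -1, 0, 0, 0, 0.2])

```text
t: 36.4
eef_pos: [0.6418, -0.0671, 0.3417]
tool_rot: [-0.0, 1.0, -0.0, -0.0]
contact_force: [0.5, -0.2, 0.5]
gripper_width: 0.798
grasp_force: 0.0
```

>>> servo_tool(motion=[0, 0, -1, 0, 0, 0, 0.2, 0, 0, -1, 0, 0, 0, 0.2, 0, 0, -1, 0, 0, 0, 0.2, -0.6, 0, 0, 0, 0, 0, 0.2, 0, 0, 0, 0, 0, 0, 0.2])

```text
t: 37.02
eef_pos: [0.6287, -0.0672, 0.4009]
tool_rot: [0.0, 1.0, -0.0, -0.0]
contact_force: [0.2, 0.2, -0.2]
gripper_width: 0.802
grasp_force: 0.0
```

```bash
python3 - <<'E'
from h import *
st(); im,k=look("wrist","w8.png"); look("scene","s8.png"); save(k,"w8.npz")
nets("wrist",("cap_knob","blank_1")); 
a=cv2.imread("pics/w8.png"); b=cv2.imread("pics/s8.png")[130:450,170:490]
cv2.imwrite("pics/c8.png",np.hstack([cv2.resize(a,(480,360)),cv2.resize(b,(320,360))]))
print("knob exp",proj(k,[.6914,-.1535,.27]))
E
```

```text
t 37.02 p [ 0.6287 -0.0672  0.4009] x [ 1.    -0.001 -0.   ] z [-0. -0. -1.] F [ 0.2  0.2 -0.2] w 0.802 gf 0.0
cap_knob [([451.8, 162.8], 0.82), ([319.4, 208.9], 0.34)]
blank_1 [([318.6, 210.3], 0.77)]
knob exp [[471.48012336 164.16614959]]
```

View pics/c8.png

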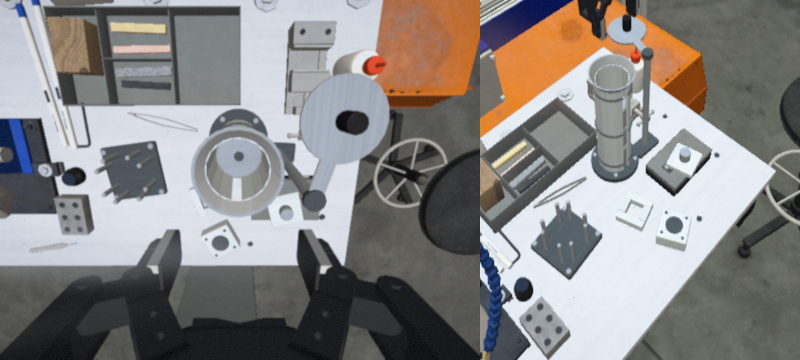

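All three blanks are out of sight on the table and the top one shows in the tube (dot (318,209)); the knob's top is at (471,162), as predicted. Moving to the knob and closing the cap.

>>> servo_tool(motion=[0.63, 0.86, 0, 0, 0, 0, 0.2, 0.63, 0.86, 0, 0, 0, 0, 0.2, 0.63, 0.86, 0, 0, 0, 0, 0.2, 0.63, 0.86, 0, 0, 0, 0, 0.2, 0.63, 0.86, 0, 0, 0, 0, 0.2])

```text
t: 37.85
eef_pos: [0.6938, -0.1556, 0.4002]
tool_rot: [0.0, 1.0, -0.001, -0.0]
contact_force: [0.5, -0.2, -0.1]
gripper_width: 0.8
grasp_force: 0.0
```

>>> servo_tool(motion=[0, 0, 0, 0, 0, 0, 0.2, 0, 0, 1, 0, 0, 0, 0.2, 0, 0, 1, 0, 0, 0, 0.2, 0, 0, 1, 0, 0, 0, 0.2, 0, 0, 0.8, 0, 0, 0, 0.2])

```text
t: 38.48
eef_pos: [0.6926, -0.153, 0.3236]
tool_rot: [-0.0, 1.0, -0.0, -0.0]
contact_force: [0.3, 0.0, 0.9]
gripper_width: 0.797
grasp_force: 0.0
```

>>> servo_tool(motion=[0, 0, 0, 0, 0, 0, 1, 0, 0, 0, 0, 0, 0, 1, 0, 0, 0, 0, 0, 0, 1, 0, 0, 0, 0, 0, 0, 1, 0, 0, 0, 0, 0, 0, 1], grip_force=30)

```text
t: 39.1
eef_pos: [0.6935, -0.1537, 0.3262]
tool_rot: [0.0, 1.0, -0.001, 0.001]
contact_force: [0.4, -2.4, 4.9]
gripper_width: 0.191
grasp_force: 29.5
```

```bash
python3 - <<'E'
from h import *
st(); k=load("w8.npz"); print("top blank",[atz(k,(318,209),z).round(4) for z in (.062,.112,.162,.212)])
p,_=tool(); h=np.array([.6175,-.139]); v=p[:2]-h; print(np.linalg.norm(v), np.arctan2(v[1],v[0]))
E
```

```text
t 39.1 p [ 0.6935 -0.1537  0.3262] x [ 1.    -0.001  0.003] z [ 0.003 -0.001 -1.   ] F [ 0.4 -2.4  4.9] w 0.191 gf 29.510985016822815
top blank [array([ 0.6217, -0.0668,  0.062 ]), array([ 0.6323, -0.0669,  0.112 ]), array([ 0.6429, -0.067 ,  0.162 ]), array([ 0.6535, -0.067 ,  0.212 ])]
0.07736863708916653 -0.19090996101147495
```

Top blank's height fits three stacked (0.162 m on the axis). Swinging shut.

>>> servo_tool(motion=[0.07, -0.56, 0, 0, 0, -1, 1, 0.07, -0.56, 0, 0, 0, -1, 1, 0.07, -0.56, 0, 0, 0, -1, 1, 0.07, -0.56, 0, 0, 0, -1, 1, 0.07, -0.56, 0, 0, 0, -1, 1])

```text
t: 39.72
eef_pos: [0.6846, -0.0982, 0.3262]
tool_rot: [0.001, 0.93, 0.368, 0.002]
contact_force: [4.6, -0.0, 3.0]
gripper_width: 0.197
grasp_force: 29.5
```

>>> servo_tool(motion=[0.07, -0.56, 0, 0, 0, -1, 1, 0.07, -0.56, 0, 0, 0, -1, 1, 0.07, -0.56, 0, 0, 0, -1, 1, 0.07, -0.56, 0, 0, 0, -1, 1, 0.06, -0.4, 0, 0, 0, -0.7, 1])

```text
t: 40.35
eef_pos: [0.6432, -0.065, 0.3262]
tool_rot: [0.001, 0.745, 0.667, 0.002]
contact_force: [4.2, 0.8, 2.3]
gripper_width: 0.191
grasp_force: 29.5
```

>>> servo_tool(motion=[0, -0.1, 0, 0, 0, -0.1, 1, 0, 0, 0, 0, 0, 0, 1, 0, 0, 0, 0, 0, 0, 1])

```text
t: 40.72
eef_pos: [0.6423, -0.0648, 0.3262]
tool_rot: [0.001, 0.742, 0.671, 0.003]
contact_force: [8.7, 1.9, 1.7]
gripper_width: 0.194
grasp_force: 29.6
```

```bash
python3 - <<'E'
from h import *
st(); p,_=tool(); h=np.array([.6175,-.139]); v=p[:2]-h; print(np.linalg.norm(v), 1.258-np.arctan2(v[1],v[0]),np.round(bot.get_obs()["q"],2))
E
```

```text
t 40.73 p [ 0.6423 -0.0648  0.3262] x [0.101 0.995 0.003] z [ 0.006  0.002 -1.   ] F [8.7 1.9 1.7] w 0.194 gf 29.573987424373627
0.07822529204095317 0.009402195071678499 [ 0.41  0.47 -0.57  1.58  0.26  1.17 -0.31]
```

Cap is back at about 0.01 rad. Releasing, rising, turning to yaw 0, and going to view nest and parts.

>>> servo_tool(motion=[0, 0, 0, 0, 0, 0, 0.2, 0, 0, 0, 0, 0, 0, 0.2, 0, 0, 0, 0, 0, 0, 0.2, 0, 0, -1, 0, 0, 0, 0.2, 0, 0, -1, 0, 0, 1, 0.2])

```text
t: 41.35
eef_pos: [0.6403, -0.0663, 0.3665]
tool_rot: [-0.0, 0.791, 0.611, 0.0]
contact_force: [-0.4, -0.3, 0.8]
gripper_width: 0.8
grasp_force: 0.0
```

>>> servo_tool(motion=[0, 0, -1, 0, 0, 1, 0.2, 0, 0, -1, 0, 0, 1, 0.2, 0, 0, 0, 0, 0, 1, 0.2, 0, 0, 0, 0, 0, 1, 0.2, 0, 0, 0, 0, 0, 1, 0.2])

```text
t: 41.98
eef_pos: [0.6403, -0.0661, 0.4067]
tool_rot: [0.0, 0.96, 0.278, 0.001]
contact_force: [-0.0, -0.5, -0.4]
gripper_width: 0.801
grasp_force: 0.0
```

>>> servo_tool(motion=[0, 0, 0, 0, 0, 1, 0.2, 0, 0, 0, 0, 0, 1, 0.2, 0, 0, 0, 0, 0, 1, 0.2, 0, 0, 0, 0, 0, 0.8, 0.2, -0.9, -1, 0, 0, 0, 0, 0.2])

```text
t: 42.6
eef_pos: [0.6227, -0.0476, 0.4061]
tool_rot: [0.0, 1.0, -0.002, 0.001]
contact_force: [0.0, 0.0, 0.6]
gripper_width: 0.802
grasp_force: 0.0
```

>>> servo_tool(motion=[-0.9, -1, 0, 0, 0, 0, 0.2, -0.9, -1, 0, 0, 0, 0, 0.2, -0.9, -1, 0, 0, 0, 0, 0.2, -0.9, -1, 0, 0, 0, 0, 0.2, -0.9, -1, 0.5, 0, 0, 0, 0.2])

```text
t: 43.22
eef_pos: [0.5319, 0.0551, 0.3965]
tool_rot: [-0.0, 1.0, -0.0, 0.001]
contact_force: [-0.4, 0.0, 0.5]
gripper_width: 0.799
grasp_force: 0.0
```

>>> servo_tool(motion=[-0.9, -1, 1, 0, 0, 0, 0.2, -0.9, -1, 1, 0, 0, 0, 0.2, 0, -1, 1, 0, 0, 0, 0.2, 0, 0, 0, 0, 0, 0, 0.2, 0, 0, 0, 0, 0, 0, 0.2])

```text
t: 43.85
eef_pos: [0.4969, 0.1133, 0.336]
tool_rot: [0.0, 1.0, -0.001, 0.001]
contact_force: [0.4, -0.2, 0.9]
gripper_width: 0.799
grasp_force: 0.0
```

```bash
python3 - <<'E'
from h import *
st(); im,k=look("wrist","n1.png"); save(k,"n1.npz")
nets("wrist",("nest","body_block","spacer","cover"))
S=cal("scene"); look("scene","s9.png"); nets("scene",("cap_knob","body_block","spacer"))
print("exp body, spacer, nest",proj(k,[[.4492,-.0328,.03],[.5315,-.0125,.016],[.582,.125,.014]]).round(0))
E
```

```text
t 43.85 p [0.4969 0.1133 0.336 ] x [ 1.    -0.001  0.001] z [ 0.001 -0.    -1.   ] F [ 0.4 -0.2  0.9] w 0.799 gf 0.0
nest [([310.5, 124.7], 0.89)]
body_block [([442.8, 249.1], 0.82)]
spacer [([438.7, 170.9], 0.9)]
cover [([570.0, 188.7], 0.87)]
cap_knob [([319.6, 187.3], 0.79)]
body_block [([362.4, 336.7], 0.96), ([255.6, 345.3], 0.74), ([321.7, 323.2], 0.55)]
spacer [([320.7, 323.4], 0.62)]
exp body, spacer, nest [[447. 250.]
 [432. 176.]
 [307. 128.]]
```

>>> servo_tool(motion=[-0.4, 0.9, 0.5, 0, 0, 0, 0.2, -0.4, 0.9, 0.5, 0, 0, 0, 0.2, -0.4, 0.9, 0.5, 0, 0, 0, 0.2, -0.4, 0.9, 0.5, 0, 0, 0, 0.2, -0.4, 0.9, 0.5, 0, 0, 0, 0.2])

```text
t: 44.92
eef_pos: [0.4556, 0.0224, 0.2842]
tool_rot: [0.0, 1.0, -0.001, -0.0]
contact_force: [0.2, -0.5, 0.1]
gripper_width: 0.8
grasp_force: 0.0
```

>>> servo_tool(motion=[-0.4, 0.9, 0, 0, 0, 0, 0.2, 0, 0, 0, 0, 0, 0, 0.2, 0, 0, 0, 0, 0, 0, 0.2])

```text
t: 45.3
eef_pos: [0.4486, 0.0063, 0.285]
tool_rot: [-0.0, 1.0, -0.0, 0.0]
contact_force: [0.4, 0.3, -0.3]
gripper_width: 0.799
grasp_force: 0.0
```

```bash
python3 - <<'E'
from h import *
st(); im,k=look("wrist","n2.png"); save(k,"n2.npz")
nets("wrist",("body_block","spacer","cover"))
look("scene","s10.png"); nets("scene",("cap_knob",))
e=proj(k,[[.4492,-.0328,.03],[.5315,-.0125,.016]]); print(e)
n=cv2.imread("pics/n1.png")[50:200,230:400]   # 170x150
b=cv2.imread("pics/n2.png"); x0=int(e[:,0].mean())-75; y0=int(e[:,1].mean())-100; print("crop",x0,y0); b=b[y0:y0+200,x0:x0+150]
s=cv2.imread("pics/s10.png")[130:250,250:370]
I=cv2.INTER_CUBIC
out=np.zeros((600,800,3),np.uint8)
n=cv2.resize(n,None,fx=2,fy=2,interpolation=I); n=n[:300]; out[:300,:340]=n
out[:600,345:795]=cv2.resize(b,(450,600),interpolation=I)
out[310:590,:280]=cv2.resize(s,(280,280),interpolation=I)
cv2.imwrite("pics/c10.png",out)
E
```

```text
t 45.3 p [0.4486 0.0063 0.285 ] x [ 1.    -0.     0.001] z [ 0.001  0.    -1.   ] F [ 0.4  0.3 -0.3] w 0.799 gf 0.0
body_block [([355.9, 218.7], 0.84)]
spacer [([331.9, 116.3], 0.88)]
cover [([502.6, 142.1], 0.82)]
cap_knob [([305.0, 188.6], 0.87)]
[[359.33620071 219.74243124]
 [338.82235659 129.11567241]]
crop 274 74
```

View pics/c10.png

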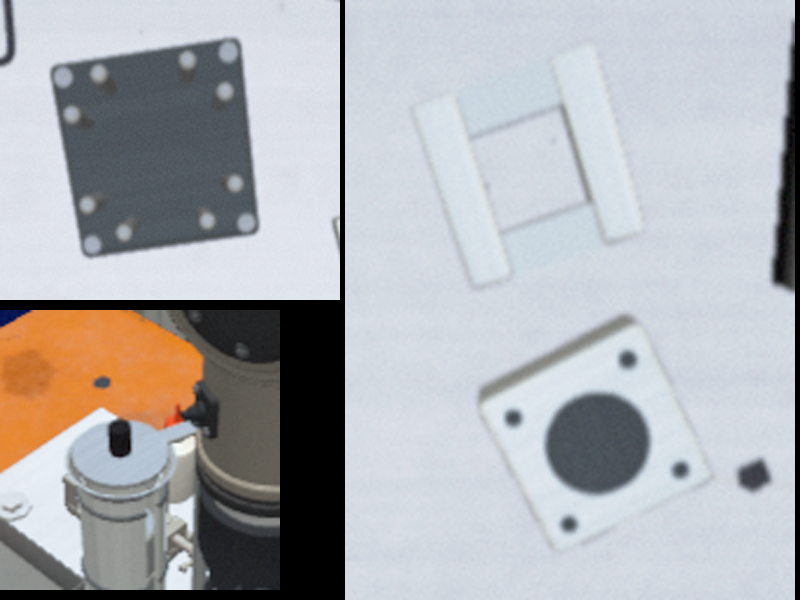

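Composite: nest pin tops ring clear with yaw a few degrees; cap shut over the mouth; spacer and body both where expected, body mark at (598,443), spacer centre (530,168) in the composite.

```bash
python3 - <<'E'
from h import *
k1,k2=load("n1.npz"),load("n2.npz")
pins=np.array([(99,73),(187,60),(225,91),(235,183),(207,220),(124,232),(88,204),(72,115)])/2+[230,50]
P=np.array([atz(k1,u,.067) for u in pins]); print("pins c",P.mean(0).round(4))
# fit square model
m=np.array([(35,20),(35,-20),(20,-35),(-20,-35),(-35,-20),(-35,20),(-20,35),(20,35)])/1000
def fit(m,Q):
    a=m-m.mean(0);b=Q-Q.mean(0); th=np.arctan2((a[:,0]*b[:,1]-a[:,1]*b[:,0]).sum(),(a*b).sum())
    c,s=np.cos(th),np.sin(th); Rm=np.array([[c,-s],[s,c]]); return Q.mean(0)-Rm@m.mean(0),th,np.linalg.norm(b-a@Rm.T,axis=1).max(),np.sqrt((b**2).sum()/(a**2).sum())
print("nest pins",fit(m,P[:,:2]))
bolt=np.array([(63,77),(229,51),(246,222),(92,244)])/2+[230,50]
Q=np.array([atz(k1,u,.015) for u in bolt]); sq=np.array([(1,1),(1,-1),(-1,-1),(-1,1)])
print("nest bolts",fit(sq*.042,Q[:,:2]))
c=lambda L:np.array(L)/3+[274-115,74]
for nm,L,z,h in [("body holes",[(513,417),(628,359),(680,470),(569,524)],.03,.022),("body corners",[(481,405),(637,325),(712,477),(556,549)],.03,.029),("spacer",[(415,107),(593,42),(641,232),(475,288)],.016,.029)]:
    Q=np.array([atz(k2,u,z) for u in c(L)]); print(nm,fit(sq*h,Q[:,:2]))
print("mark",atz(k2,c([(598,443)])[0],.03))
k3=load("w3.npz")
Q=np.array([atz(k3,u,.039) for u in [(300,124),(358,103),(373,167),(314,182)]]); print("cover",fit(sq*.029,Q[:,:2]))
print("hub",atz(k3,(336,145),.059))
E
```

```text
pins c [0.5839 0.1233 0.067 ]
nest pins (array([0.58392087, 0.12329346]), np.float64(0.13773032292875098), np.float64(0.00044602103160467233), np.float64(0.9936354394032699))
nest bolts (array([0.58379189, 0.12337369]), np.float64(0.13590154281600164), np.float64(0.0013129389780807993), np.float64(1.0172074251324892))
body holes (array([ 0.44709393, -0.03174243]), np.float64(0.477395260849004), np.float64(0.002836256928945012), np.float64(0.9119538984168801))
body corners (array([ 0.44792562, -0.03138602]), np.float64(0.4778159198590462), np.float64(0.0025879753364077096), np.float64(0.9465330689087496))
spacer (array([ 0.53016363, -0.00990935]), np.float64(0.3169886496357709), np.float64(0.0018736967398146045), np.float64(0.9679271359413619))
mark [ 0.44730769 -0.03190633  0.03      ]
cover (array([ 0.51887619, -0.1512082 ]), np.float64(0.270772108841524), np.float64(0.004262560022007737), np.float64(0.9392875484028652))
hub [ 0.5194529  -0.15005207  0.059     ]
```

>>> servo_tool(motion=[-0.03, 0.95, 0, 0, 0, 0, 0.2, -0.03, 0.95, 0, 0, 0, 0, 0.2, 0, 0, 1, 0, 0, -1, 0.2, 0, 0, 1, 0, 0, -1, 0.2, 0, 0, 1, 0, 0, -1, 0.2])

```text
t: 46.22
eef_pos: [0.4473, -0.0319, 0.2244]
tool_rot: [0.0, 0.974, 0.225, 0.0]
contact_force: [-0.1, 0.4, -0.3]
gripper_width: 0.8
grasp_force: 0.0
```

>>> servo_tool(motion=[0, 0, 1, 0, 0, -0.19, 0.2, 0, 0, 1, 0, 0, 0, 0.2, 0, 0, 1, 0, 0, 0, 0.2, 0, 0, 1, 0, 0, 0, 0.2, 0, 0, 0, 0, 0, 0, 0.2])

```text
t: 46.85
eef_pos: [0.4463, -0.0319, 0.1439]
tool_rot: [-0.0, 0.972, 0.237, -0.001]
contact_force: [0.0, 0.8, 0.2]
gripper_width: 0.795
grasp_force: 0.0
```

```bash
python3 - <<'E'
from h import *
st(); print(delta([.4473,-.0317,.08]))
E
```

```text
t 46.85 p [ 0.4463 -0.0319  0.1439] x [ 0.888  0.46  -0.002] z [-0.003  0.    -1.   ] F [0.  0.8 0.2] w 0.795 gf 0.0
[0.05 0.02 3.19]
```

>>> servo_tool(motion=[0.05, 0, 1, 0, 0, 0, 0.2, 0, 0, 1, 0, 0, 0, 0.2, 0, 0, 1, 0, 0, 0, 0.2, 0, 0, 0.2, 0, 0, 0, 0.2, 0, 0, 0, 0, 0, 0, 0.2])

```text
t: 47.48
eef_pos: [0.4484, -0.0316, 0.0815]
tool_rot: [0.0, 0.972, 0.237, 0.0]
contact_force: [0.2, -0.0, 0.0]
gripper_width: 0.799
grasp_force: 0.0
```

>>> servo_tool(motion=[0, 0, 0, 0, 0, 0, 1, 0, 0, 0, 0, 0, 0, 1, 0, 0, 0, 0, 0, 0, 1, 0, 0, 0, 0, 0, 0, 1, 0, 0, -0.5, 0, 0, 0, 1], grip_force=40)

```text
t: 48.1
eef_pos: [0.4475, -0.0317, 0.0911]
tool_rot: [-0.0, 0.972, 0.237, -0.001]
contact_force: [-1.0, 0.0, -3.3]
gripper_width: 0.664
grasp_force: 44.4
```

>>> servo_tool(motion=[0, 0, -1, 0, 0, 0, 1, 0, 0, -1, 0, 0, 0, 1, 0, 0, -1, 0, 0, 0, 1, 0, 0, -1, 0, 0, 1, 1, 0, 0, -1, 0, 0, 1, 1])

```text
t: 48.72
eef_pos: [0.4474, -0.0318, 0.192]
tool_rot: [-0.0, 0.996, 0.086, -0.0]
contact_force: [0.4, 0.0, -3.0]
gripper_width: 0.666
grasp_force: 44.5
```

>>> servo_tool(motion=[0, 0, -1, 0, 0, 0.27, 1, 0, 0, -1, 0, 0, 0, 1, 0, 0, 0, 0, 0, 0, 1, 0, 0, 0, 0, 0, 0, 1])

```text
t: 49.22
eef_pos: [0.4473, -0.0318, 0.2304]
tool_rot: [0.0, 0.998, 0.069, -0.0]
contact_force: [-0.8, 0.2, -3.2]
gripper_width: 0.668
grasp_force: 44.6
```

```bash
python3 - <<'E'
from h import *
st(); p,Rm=tool(); print("yaw",np.arctan2(Rm[1,0],Rm[0,0])); print(delta([.5839,.1233,p[2]]))
im,k=look("wrist","b1.png"); save(k,"b1.npz")
# held body: look for the dark mark
c=proj(k,[p+Rm@[0,0,.05]])[0]; print("exp centre of top",c)
hsv=cv2.cvtColor(im,cv2.COLOR_RGB2GRAY); m=np.zeros_like(hsv); cv2.circle(m,tuple(int(v) for v in c),45,255,-1)
d=((hsv<90)&(m>0)).astype(np.uint8); n,l,s,ce=cv2.connectedComponentsWithStats(d); 
for i in range(1,n):
    if s[i,4]>100: print(s[i],ce[i])
E
```

```text
t 49.23 p [ 0.4473 -0.0318  0.2304] x [ 0.991  0.137 -0.001] z [-0.001 -0.    -1.   ] F [-0.8  0.2 -3.2] w 0.668 gf 44.6012681722641
yaw 0.13732593483293107
[ 7.83 -6.75 -0.01]
exp centre of top [318.21464967 343.09560334]
[ 279  306   81   71 4474] [318.82655342 340.74318283]
```

>>> servo_tool(motion=[0.98, -0.84, 0, 0, 0, 0, 1, 0.98, -0.84, 0, 0, 0, 0, 1, 0.98, -0.84, 0, 0, 0, 0, 1, 0.98, -0.84, 0, 0, 0, 0, 1, 0.98, -0.84, 0, 0, 0, 0, 1])

```text
t: 49.9
eef_pos: [0.5334, 0.0654, 0.2296]
tool_rot: [0.0, 0.998, 0.069, -0.001]
contact_force: [-0.4, 0.4, -3.2]
gripper_width: 0.669
grasp_force: 44.5
```

>>> servo_tool(motion=[0.98, -0.84, 0, 0, 0, 0, 1, 0.98, -0.84, 0, 0, 0, 0, 1, 0.97, -0.87, 0.5, 0, 0, 0, 1, 0, 0, 1, 0, 0, 0, 1, 0, 0, 1, 0, 0, 0, 1])

```text
t: 50.52
eef_pos: [0.584, 0.1234, 0.1788]
tool_rot: [0.0, 0.998, 0.069, -0.001]
contact_force: [0.2, -1.7, -4.2]
gripper_width: 0.669
grasp_force: 44.5
```

>>> servo_tool(motion=[0, 0, 0.4, 0, 0, 0, 1, 0, 0, 0, 0, 0, 0, 1, 0, 0, 0, 0, 0, 0, 1])

```text
t: 50.9
eef_pos: [0.585, 0.1234, 0.1736]
tool_rot: [-0.0, 0.998, 0.068, 0.001]
contact_force: [-0.7, -0.8, -3.9]
gripper_width: 0.67
grasp_force: 44.5
```

```bash
python3 - <<'E'
from h import *
st(); p,Rm=tool(); print("yaw",np.arctan2(Rm[1,0],Rm[0,0])); print(delta([.5837,.1233,.0945]))
E
```

```text
t 50.9 p [0.585  0.1234 0.1736] x [0.991 0.137 0.001] z [ 0.001  0.    -1.   ] F [-0.7 -0.8 -3.9] w 0.67 gf 44.4714617729187
yaw 0.13693169073005404
[-0.07 -0.    3.95]
```

Aligned; lowering gently between the pins.

>>> servo_tool(motion=[-0.06, 0, 0.5, 0, 0, 0, 1, 0, 0, 0.5, 0, 0, 0, 1, 0, 0, 0.4, 0, 0, 0, 1, 0, 0, 0.3, 0, 0, 0, 1, 0, 0, 0.3, 0, 0, 0, 1])

```text
t: 51.52
eef_pos: [0.5834, 0.1234, 0.1324]
tool_rot: [-0.0, 0.998, 0.069, -0.0]
contact_force: [-0.0, -0.3, -3.5]
gripper_width: 0.669
grasp_force: 44.6
```

>>> servo_tool(motion=[0, 0, 0.4, 0, 0, 0, 1, 0, 0, 0.4, 0, 0, 0, 1, 0, 0, 0.4, 0, 0, 0, 1, 0, 0, 0.4, 0, 0, 0, 1, 0, 0, 0.2, 0, 0, 0, 1])

```text
t: 52.15
eef_pos: [0.5832, 0.1233, 0.0962]
tool_rot: [0.0, 0.998, 0.069, -0.0]
contact_force: [0.1, 0.3, -3.8]
gripper_width: 0.671
grasp_force: 44.5
```

>>> servo_tool(motion=[0, 0, 0.12, 0, 0, 0, 1, 0, 0, 0, 0, 0, 0, 1, 0, 0, 0, 0, 0, 0, 0.25, 0, 0, 0, 0, 0, 0, 0.25, 0, 0, -0.5, 0, 0, 0, 0.25])

```text
t: 52.78
eef_pos: [0.5831, 0.1232, 0.1042]
tool_rot: [0.0, 0.998, 0.069, -0.001]
contact_force: [0.5, 0.2, 0.8]
gripper_width: 0.747
grasp_force: 0.0
```

>>> servo_tool(motion=[0, 0, -1, 0, 0, 0, 0.2, 0, 0, -1, 0, 0, 0, 0.2, 0, 0, -1, 0, 0, 0, 0.2, 0, 0, -1, 0, 0, -0.6, 0.2, 0, 0, -1, 0, 0, -0.6, 0.2])

```text
t: 53.4
eef_pos: [0.5835, 0.1233, 0.2065]
tool_rot: [0.0, 0.987, 0.159, 0.001]
contact_force: [0.4, -0.1, 0.1]
gripper_width: 0.8
grasp_force: 0.0
```

>>> servo_tool(motion=[0, 0, -1, 0, 0, 0, 0.2, 0, 0, -1, 0, 0, 0, 0.2, 0, 0, -1, 0, 0, 0, 0.2, 0, 0, 0, 0, 0, 0, 0.2])

```text
t: 53.9
eef_pos: [0.5843, 0.1236, 0.2671]
tool_rot: [-0.0, 0.987, 0.158, 0.002]
contact_force: [-0.4, -1.2, -0.9]
gripper_width: 0.802
grasp_force: 0.0
```

```bash
python3 - <<'E'
from h import *
st(); p,Rm=tool(); print("yaw",np.arctan2(Rm[1,0],Rm[0,0])); print(delta([.53,-.010,.23]))
E
```

```text
t 53.9 p [0.5843 0.1236 0.2671] x [0.95  0.312 0.004] z [ 0.004  0.001 -1.   ] F [-0.4 -1.2 -0.9] w 0.802 gf 0.0
yaw 0.31713913029593377
[-4.67  5.5   1.84]
```

>>> servo_tool(motion=[-0.78, 0.92, 0, 0, 0, 0, 0.2, -0.78, 0.92, 0, 0, 0, 0, 0.2, -0.78, 0.92, 0, 0, 0, 0, 0.2, -0.78, 0.92, 0, 0, 0, 0, 0.2, -0.78, 0.92, 0, 0, 0, 0, 0.2])

```text
t: 54.52
eef_pos: [0.5364, 0.0091, 0.2635]
tool_rot: [0.0, 0.988, 0.157, -0.001]
contact_force: [-0.1, -0.5, -0.4]
gripper_width: 0.799
grasp_force: 0.0
```

>>> servo_tool(motion=[-0.78, 0.92, 0.5, 0, 0, 0, 0.2, 0, 0, 0, 0, 0, 0, 0.2, 0, 0, 0, 0, 0, 0, 0.2])

```text
t: 54.9
eef_pos: [0.5287, -0.0107, 0.2543]
tool_rot: [-0.0, 0.987, 0.158, -0.0]
contact_force: [1.3, 1.0, -1.0]
gripper_width: 0.799
grasp_force: 0.0
```

```bash
python3 - <<'E'
from h import *
st(); im,k=look("wrist","p1.png"); save(k,"p1.npz")
nets("wrist",("spacer","body_block","cover"))
print("exp spacer, body(nest), cover",proj(k,[[.53,-.01,.016],[.5839,.1233,.044],[.519,-.1505,.039]]).round(0))
c=proj(k,[[.53,-.01,.016]])[0].astype(int); x0,y0=c-75
g=im[y0:y0+150,x0:x0+150,::-1]; 
# opening of the spacer: predicted outline drawn
def sq(cx,cy,yaw,h,z): 
    a=np.array([(1,1),(1,-1),(-1,-1),(-1,1)])*h; R2=np.array([[np.cos(yaw),-np.sin(yaw)],[np.sin(yaw),np.cos(yaw)]]); return np.c_[a@R2.T+[cx,cy],np.full(4,z)]
d=im[:,:,::-1].copy()
for s in (sq(.53,-.01,.317,.029,.016),sq(.519,-.1505,.27,.029,.039),sq(.5839,.1233,.137,.029,.044)):
    cv2.polylines(d,[proj(k,s).round().astype(int)],True,(0,0,255),1)
cv2.imwrite("pics/p1d.png",cv2.resize(d[0:360],(800,450)))
E
```

```text
t 54.9 p [ 0.5287 -0.0107  0.2543] x [ 0.95   0.312 -0.   ] z [-0.  0. -1.] F [ 1.3  1.  -1. ] w 0.799 gf 0.0
spacer [([318.5, 205.5], 0.67)]
body_block [([173.6, 114.4], 0.91)]
cover [([462.5, 286.0], 0.94)]
exp spacer, body(nest), cover [[318. 223.]
 [172. 112.]
 [463. 288.]]
```

View pics/p1d.png

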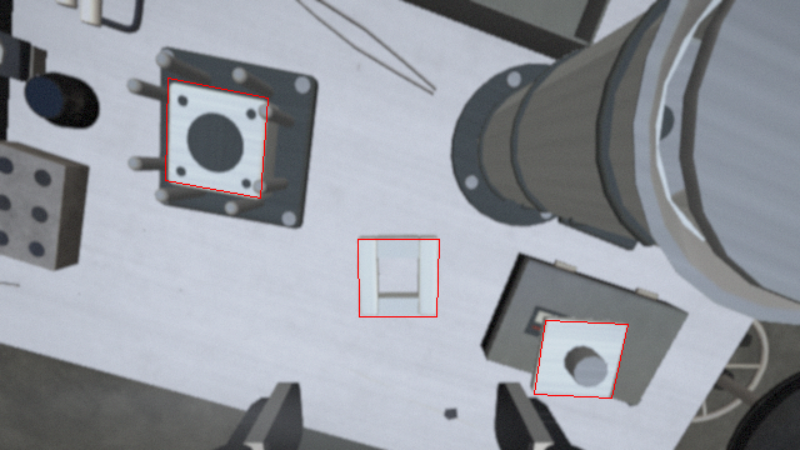

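Body sits squarely in the nest; predicted spacer and cover outlines lie on them. Descending on the spacer.

>>> servo_tool(motion=[0.07, 0, 1, 0, 0, 0, 0.2, 0, 0, 1, 0, 0, 0, 0.2, 0, 0, 1, 0, 0, 0, 0.2, 0, 0, 1, 0, 0, 0, 0.2, 0, 0, 1, 0, 0, 0, 0.2])

```text
t: 55.72
eef_pos: [0.5306, -0.0097, 0.154]
tool_rot: [-0.0, 0.987, 0.158, 0.0]
contact_force: [-0.0, 0.3, -0.3]
gripper_width: 0.798
grasp_force: 0.0
```

>>> servo_tool(motion=[0, 0, 1, 0, 0, 0, 0.2, 0, 0, 1, 0, 0, 0, 0.2, 0, 0, 1, 0, 0, 0, 0.2, 0, 0, 0.8, 0, 0, 0, 0.2, 0, 0, 0.3, 0, 0, 0, 0.2])

```text
t: 56.35
eef_pos: [0.53, -0.01, 0.0717]
tool_rot: [-0.0, 0.987, 0.158, -0.001]
contact_force: [-0.9, -0.3, -0.4]
gripper_width: 0.801
grasp_force: 0.0
```

>>> servo_tool(motion=[0, 0, 0, 0, 0, 0, 0.2, 0, 0, 0, 0, 0, 0, 1, 0, 0, 0, 0, 0, 0, 1, 0, 0, 0, 0, 0, 0, 1, 0, 0, 0, 0, 0, 0, 1])

```text
t: 56.98
eef_pos: [0.5308, -0.0103, 0.0732]
tool_rot: [0.0, 0.987, 0.158, 0.001]
contact_force: [-0.9, 0.3, 5.2]
gripper_width: 0.671
grasp_force: 43.7
```

>>> servo_tool(motion=[0, 0, -0.5, 0, 0, 0, 1, 0, 0, -1, 0, 0, 0, 1, 0, 0, -1, 0, 0, 0, 1, 0, 0, -1, 0, 0, 0, 1, 0, 0, -1, 0, 0, 0, 1])

```text
t: 57.6
eef_pos: [0.53, -0.0105, 0.1635]
tool_rot: [0.0, 0.987, 0.158, -0.0]
contact_force: [-0.4, -0.3, -0.5]
gripper_width: 0.666
grasp_force: 42.9
```

>>> servo_tool(motion=[0, 0, -1, 0, 0, 0.6, 1, 0, 0, -1, 0, 0, 0.6, 1, 0, 0, 0, 0, 0, 0, 1, 0, 0, 0, 0, 0, 0, 1])

```text
t: 58.1
eef_pos: [0.5297, -0.0104, 0.202]
tool_rot: [0.0, 0.998, 0.069, -0.0]
contact_force: [1.0, 0.4, -0.5]
gripper_width: 0.662
grasp_force: 43.0
```

```bash
python3 - <<'E'
from h import *
st(); p,Rm=tool(); print("yaw",np.arctan2(Rm[1,0],Rm[0,0])); print(delta([.5837,.1233,.19]))
im,k=look("wrist","q1.png"); save(k,"q1.npz")
e=proj(k,[p+Rm@[a,b,.056] for a,b in [(0,0),(.015,.015),(.015,-.015),(-.015,-.015),(-.015,.015)]]); print(e.round(0).tolist())
nets("wrist",("spacer",))
x0,y0=(e[0]-70).astype(int); cv2.imwrite("pics/q1c.png",cv2.resize(im[y0:y0+140,x0:x0+140,::-1],None,fx=4,fy=4,interpolation=cv2.INTER_CUBIC)); print(x0,y0)
E
```

```text
t 58.1 p [ 0.5297 -0.0104  0.202 ] x [ 0.99   0.139 -0.001] z [-0.001 -0.    -1.   ] F [ 1.   0.4 -0.5] w 0.662 gf 42.98467576503754
yaw 0.13906387312107926
[ 3.6  -6.25  0.6 ]
[[318.0, 335.0], [356.0, 302.0], [281.0, 302.0], [283.0, 365.0], [353.0, 365.0]]
spacer [([318.4, 299.6], 0.6)]
248 264
```

```bash
python3 - <<'E'
from h import *
im=cv2.imread("pics/q1.png",0); k=load("q1.npz")
print("col318",[(r,int(im[r,314:323].mean())) for r in range(230,420,4)])
p,Rm=tool()
for a in (.029,.015,-.015,-.029): print(a,proj(k,[p+Rm@[a,0,.0565],p+Rm@[a,0,.0725]]).round(0).tolist())
for c in (290,346): print(c,[(r,int(im[r,c-3:c+4].mean())) for r in range(230,420,6)])
E
```

```text
col318 [(230, 200), (234, 200), (238, 199), (242, 201), (246, 198), (250, 198), (254, 184), (258, 128), (262, 129), (266, 128), (270, 196), (274, 195), (278, 196), (282, 196), (286, 196), (290, 195), (294, 196), (298, 197), (302, 197), (306, 197), (310, 193), (314, 195), (318, 197), (322, 199), (326, 200), (330, 197), (334, 195), (338, 195), (342, 165), (346, 133), (350, 133), (354, 133), (358, 132), (362, 136), (366, 192), (370, 191), (374, 192), (378, 192), (382, 192), (386, 191), (390, 186), (394, 78), (398, 76), (402, 75), (406, 75), (410, 75), (414, 73), (418, 73)]
0.029 [[318.0, 269.0], [318.0, 256.0]]
0.015 [[318.0, 302.0], [318.0, 285.0]]
-0.015 [[318.0, 364.0], [318.0, 343.0]]
-0.029 [[318.0, 391.0], [318.0, 368.0]]
290 [(230, 200), (236, 200), (242, 199), (248, 200), (254, 184), (260, 130), (266, 128), (272, 195), (278, 197), (284, 196), (290, 196), (296, 196), (302, 196), (308, 193), (314, 197), (320, 198), (326, 196), (332, 197), (338, 192), (344, 134), (350, 134), (356, 131), (362, 137), (368, 192), (374, 191), (380, 192), (386, 193), (392, 80), (398, 75), (404, 75), (410, 73), (416, 73)]
346 [(230, 201), (236, 197), (242, 199), (248, 198), (254, 178), (260, 130), (266, 130), (272, 196), (278, 195), (284, 195), (290, 195), (296, 196), (302, 199), (308, 199), (314, 192), (320, 195), (326, 198), (332, 199), (338, 199), (344, 130), (350, 132), (356, 129), (362, 136), (368, 193), (374, 192), (380, 192), (386, 192), (392, 193), (398, 74), (404, 77), (410, 77), (416, 83)]
```

The spacer is held centred to under 1 mm (edge rows match prediction). Carrying to the nest.

>>> servo_tool(motion=[0.51, -0.89, 0, 0, 0, 0, 1, 0.51, -0.89, 0, 0, 0, 0, 1, 0.51, -0.89, 0, 0, 0, 0, 1, 0.51, -0.89, 0, 0, 0, 0, 1, 0.51, -0.89, 0, 0, 0, 0, 1])

```text
t: 58.82
eef_pos: [0.5691, 0.0863, 0.2024]
tool_rot: [-0.0, 0.998, 0.069, -0.0]
contact_force: [-0.3, -0.5, -0.6]
gripper_width: 0.667
grasp_force: 43.0
```

>>> servo_tool(motion=[0.51, -0.89, 0, 0, 0, 0, 1, 0.53, -0.91, 0, 0, 0, 0, 1, 0, 0, 1, 0, 0, 0, 1, 0, 0, 0.4, 0, 0, 0, 1, 0, 0, 0, 0, 0, 0, 1])

```text
t: 59.45
eef_pos: [0.5833, 0.1219, 0.1729]
tool_rot: [0.001, 0.998, 0.068, -0.002]
contact_force: [0.5, -0.5, -0.7]
gripper_width: 0.666
grasp_force: 42.9
```

```bash
python3 - <<'E'
from h import *
st(); p,Rm=tool(); print("yaw",np.arctan2(Rm[1,0],Rm[0,0])); print(delta([.5837,.1233,.117]))
E
```

```text
t 59.45 p [0.5833 0.1219 0.1729] x [ 0.991  0.136 -0.003] z [-0.003 -0.002 -1.   ] F [ 0.5 -0.5 -0.7] w 0.666 gf 42.923532128334045
yaw 0.13599139579036365
[ 0.04 -0.07  2.8 ]
```

>>> servo_tool(motion=[0.03, -0.06, 0.4, 0, 0, 0, 1, 0, 0, 0.4, 0, 0, 0, 1, 0, 0, 0.4, 0, 0, 0, 1, 0, 0, 0.4, 0, 0, 0, 1, 0, 0, 0.4, 0, 0, 0, 1])

```text
t: 60.08
eef_pos: [0.5847, 0.1246, 0.1339]
tool_rot: [0.0, 0.998, 0.069, -0.0]
contact_force: [-0.7, 1.1, -1.5]
gripper_width: 0.669
grasp_force: 42.9
```

>>> servo_tool(motion=[0, 0, 0.4, 0, 0, 0, 1, 0, 0, 0.3, 0, 0, 0, 1, 0, 0, 0.08, 0, 0, 0, 1, 0, 0, 0, 0, 0, 0, 1])

```text
t: 60.58
eef_pos: [0.5848, 0.1246, 0.1189]
tool_rot: [-0.0, 0.998, 0.069, 0.0]
contact_force: [-0.3, 0.2, -1.0]
gripper_width: 0.663
grasp_force: 42.9
```

>>> servo_tool(motion=[0, 0, 0.1, 0, 0, 0, 1, 0, 0, 0, 0, 0, 0, 1, 0, 0, 0, 0, 0, 0, 0.25, 0, 0, 0, 0, 0, 0, 0.25, 0, 0, -0.5, 0, 0, 0, 0.25])

```text
t: 61.2
eef_pos: [0.5842, 0.1244, 0.1266]
tool_rot: [0.0, 0.998, 0.069, -0.001]
contact_force: [-0.4, -0.0, -0.6]
gripper_width: 0.748
grasp_force: 0.0
```

>>> servo_tool(motion=[0, 0, -1, 0, 0, 0, 0.2, 0, 0, -1, 0, 0, 0, 0.2, 0, 0, -1, 0, 0, 0, 0.2, 0, 0, -1, 0, 0, -0.45, 0.2, 0, 0, -1, 0, 0, -0.45, 0.2])

```text
t: 61.82
eef_pos: [0.5848, 0.1246, 0.2289]
tool_rot: [0.0, 0.991, 0.137, 0.001]
contact_force: [-0.2, -0.3, 0.1]
gripper_width: 0.798
grasp_force: 0.0
```

>>> servo_tool(motion=[0, 0, -1, 0, 0, 0, 0.2, 0, 0, 0, 0, 0, 0, 0.2, 0, 0, 0, 0, 0, 0, 0.2])

```text
t: 62.2
eef_pos: [0.5844, 0.1244, 0.2467]
tool_rot: [0.0, 0.991, 0.136, -0.0]
contact_force: [0.6, -0.0, 0.3]
gripper_width: 0.799
grasp_force: 0.0
```

```bash
python3 - <<'E'
from h import *
st(); p,Rm=tool(); print("yaw",np.arctan2(Rm[1,0],Rm[0,0])); print(delta([.519,-.1507,.25]))
im,k=look("wrist","r1.png"); save(k,"r1.npz"); nets("wrist",("spacer","body_block"))
print(proj(k,[[.584,.1235,.060]]))
E
```

```text
t 62.2 p [0.5844 0.1244 0.2467] x [ 0.963  0.269 -0.   ] z [-0. -0. -1.] F [ 0.6 -0.   0.3] w 0.799 gf 0.0
yaw 0.2721776952625249
[-6.85 12.37 -0.16]
spacer [([321.9, 223.2], 0.63)]
body_block [([317.7, 237.4], 0.74)]
[[319.47691934 242.00620478]]
```

The wrist camera would come near the hinge post at this yaw, so I'll grip the cover by its round hub at yaw −0.6 instead. Rising, turning, and crossing over.

>>> servo_tool(motion=[0, 0, -1, 0, 0, 1, 0.4, 0, 0, -1, 0, 0, 1, 0.4, 0, 0, -1, 0, 0, 1, 0.4, 0, 0, 0, 0, 0, 1, 0.4, 0, 0, 0, 0, 0, 1, 0.4])

```text
t: 62.98
eef_pos: [0.5846, 0.1246, 0.3065]
tool_rot: [0.0, 0.971, -0.239, -0.0]
contact_force: [0.2, 0.3, -0.1]
gripper_width: 0.6
grasp_force: 0.0
```

>>> servo_tool(motion=[0, 0, 0, 0, 0, 0.8, 0.4, 0.36, 0.94, 0, 0, 0, 0, 0.4, 0.36, 0.94, 0, 0, 0, 0, 0.4, 0.36, 0.94, 0, 0, 0, 0, 0.4, 0.36, 0.94, 0, 0, 0, 0, 0.4])

```text
t: 63.6
eef_pos: [0.5657, 0.044, 0.307]
tool_rot: [0.0, 0.956, -0.295, 0.0]
contact_force: [-0.5, 0.1, 0.7]
gripper_width: 0.596
grasp_force: 0.0
```

>>> servo_tool(motion=[0.36, 0.94, 0, 0, 0, 0, 0.4, 0.36, 0.94, 0, 0, 0, 0, 0.4, 0.36, 0.94, 0, 0, 0, 0, 0.4, 0.36, 0.94, 0, 0, 0, 0, 0.4, 0.36, 0.94, 0, 0, 0, 0, 0.4])

```text
t: 64.22
eef_pos: [0.5427, -0.053, 0.307]
tool_rot: [0.0, 0.956, -0.294, 0.0]
contact_force: [-0.2, -0.4, 0.0]
gripper_width: 0.602
grasp_force: 0.0
```

>>> servo_tool(motion=[0.36, 0.94, 0, 0, 0, 0, 0.4, 0.36, 0.94, 0, 0, 0, 0, 0.4, 0.36, 0.94, 0, 0, 0, 0, 0.4, 0.36, 0.94, 0, 0, 0, 0, 0.4, 0.36, 0.94, 0, 0, 0, 0, 0.4])

```text
t: 64.85
eef_pos: [0.5194, -0.1509, 0.3069]
tool_rot: [-0.0, 0.956, -0.294, 0.0]
contact_force: [-0.5, 0.4, -0.5]
gripper_width: 0.603
grasp_force: 0.0
```

>>> servo_tool(motion=[0, 0, 1, 0, 0, 0, 0.4, 0, 0, 0, 0, 0, 0, 0.4, 0, 0, 0, 0, 0, 0, 0.4])

```text
t: 65.22
eef_pos: [0.5201, -0.1497, 0.2874]
tool_rot: [-0.0, 0.956, -0.294, 0.0]
contact_force: [0.5, 0.8, 0.7]
gripper_width: 0.602
grasp_force: 0.0
```

```bash
python3 - <<'E'
from h import *
st(); p,Rm=tool(); print("yaw",np.arctan2(Rm[1,0],Rm[0,0]),np.round(bot.get_obs()["q"],2))
im,k=look("wrist","v1.png"); save(k,"v1.npz"); nets("wrist",("cover",))
c=proj(k,[[.519,-.1507,.059]])[0]; print("exp hub top",c)
g=cv2.cvtColor(im,cv2.COLOR_RGB2GRAY); x0,y0=(c-60).astype(int)
crop=g[y0:y0+120,x0:x0+120]
# plate: bright region on grey case
m=(crop>170).astype(np.uint8); n,l,s,ce=cv2.connectedComponentsWithStats(m)
i=1+np.argmax(s[1:,4]); print(s[i],ce[i]+[x0,y0]); 
ct=max(cv2.findContours((l==i).astype(np.uint8),cv2.RETR_EXTERNAL,cv2.CHAIN_APPROX_NONE)[0],key=cv2.contourArea)
box=cv2.boxPoints(cv2.minAreaRect(ct))+[x0,y0]
Q=np.array([atz(k,u,.039) for u in box]); print(Q.round(4)); e=np.diff(np.vstack([Q,Q[:1]]),axis=0); print(np.linalg.norm(e,axis=1),np.arctan2(e[:,1],e[:,0]), Q.mean(0))
h=cv2.HoughCircles(cv2.GaussianBlur(crop,(3,3),0),cv2.HOUGH_GRADIENT,1,20,param1=80,param2=15,minRadius=9,maxRadius=26)
if h is not None:
    for a in h[0][:4]: print("circ",a,atz(k,a[:2]+[x0,y0],.059).round(4))
cv2.imwrite("pics/v1c.png",cv2.resize(cv2.cvtColor(im,cv2.COLOR_RGB2BGR)[y0-20:y0+140,x0-20:x0+140],None,fx=3,fy=3,interpolation=cv2.INTER_CUBIC))
E
```

```text
t 65.22 p [ 0.5201 -0.1497  0.2874] x [ 0.827 -0.562  0.   ] z [ 0.  0. -1.] F [0.5 0.8 0.7] w 0.602 gf 0.0
yaw -0.5972731521020463 [ 0.24  0.28 -0.09  1.89  0.03  0.97 -2.03]
cover [([323.2, 222.3], 0.6)]
exp hub top [319.77256287 227.97161081]
[   0   13  120  107 8341] [325.17755665 244.95492147]
[[ 0.4991 -0.0639  0.039 ]
 [ 0.5826 -0.1275  0.039 ]
 [ 0.522  -0.2165  0.039 ]
 [ 0.4322 -0.1622  0.039 ]]
[0.10491735 0.10764024 0.10491989 0.11881508] [-0.65079748 -2.16830486  2.59735521  0.97326566] [ 0.50897147 -0.14251384  0.039     ]
circ [59.5 57.5 13.2] [ 0.5223 -0.1516  0.059 ]
```

```bash
python3 - <<'E'
from h import *
from scipy.optimize import differential_evolution as DE
V=[]
for f in ("v1","p1","w3","n1"):
    g=cv2.GaussianBlur(cv2.imread(f"pics/{f}.png",0).astype(np.float32),(0,0),1); V.append((f,load(f+".npz"),cv2.Sobel(g,cv2.CV_32F,1,0),cv2.Sobel(g,cv2.CV_32F,0,1)))
t=np.linspace(-.9,.9,40)*.029
P=np.vstack([np.c_[t,0*t+.029],np.c_[t,0*t-.029],np.c_[0*t+.029,t],np.c_[0*t-.029,t]])
def cost(q,vs,h):
    c,s=np.cos(q[2]),np.sin(q[2]); W=np.c_[P@np.array([[c,s],[-s,c]])+q[:2],np.full(len(P),h)]
    W2=np.c_[P*1.02@np.array([[c,s],[-s,c]])+q[:2],np.full(len(P),h)]
    o=0
    for f,k,gx,gy in vs:
        u=proj(k,W); n=proj(k,W2)-u; n/=np.linalg.norm(n,axis=1)[:,None]; u=u.astype(np.float32).reshape(-1,1,2)
        a=cv2.remap(gx,u,None,1)[:,0]*n[:,0]+cv2.remap(gy,u,None,1)[:,0]*n[:,1]
        o-=np.minimum(abs(a),150).mean()
    return o
B=[(.510,.530),(-.160,-.142),(.17,.40)]
for vs in ([V[0]],[V[1]],[V[2]],V[:3]):
    r=DE(cost,B,args=(vs,.039),seed=1); print([v[0] for v in vs],r.x.round(4),r.fun)
E
```

```text
['v1'] [ 0.5206 -0.1497  0.2278] -109.95772089815486
['p1'] [ 0.5202 -0.1495  0.2513] -112.6032709104486
['w3'] [ 0.5203 -0.1501  0.2391] -110.83828030113492
['v1', 'p1', 'w3'] [ 0.5203 -0.1497  0.2361] -331.1638720229156
```

Cover refined at (0.520,-0.150), yaw 0.236, consistent over three views. Descending to grip the hub.

>>> servo_tool(motion=[0, 0, 1, 0, 0, 0, 0.4, 0, 0, 1, 0, 0, 0, 0.4, 0, 0, 1, 0, 0, 0, 0.4, 0, 0, 1, 0, 0, 0, 0.4, 0, 0, 1, 0, 0, 0, 0.4])

```text
t: 65.95
eef_pos: [0.5205, -0.1496, 0.1869]
tool_rot: [-0.0, 0.956, -0.294, 0.001]
contact_force: [0.7, 0.1, 0.1]
gripper_width: 0.601
grasp_force: 0.0
```

>>> servo_tool(motion=[0, 0, 1, 0, 0, 0, 0.4, 0, 0, 1, 0, 0, 0, 0.4, 0, 0, 1, 0, 0, 0, 0.4, 0, 0, 0.6, 0, 0, 0, 0.4, 0, 0, 0, 0, 0, 0, 0.4])

```text
t: 66.58
eef_pos: [0.5198, -0.1495, 0.1146]
tool_rot: [0.0, 0.956, -0.294, -0.0]
contact_force: [-0.3, 0.4, -0.1]
gripper_width: 0.6
grasp_force: 0.0
```

>>> servo_tool(motion=[0, 0, 0, 0, 0, 0, 1, 0, 0, 0, 0, 0, 0, 1, 0, 0, 0, 0, 0, 0, 1, 0, 0, 0, 0, 0, 0, 1, 0, 0, -0.3, 0, 0, 0, 1], grip_force=50)

```text
t: 67.2
eef_pos: [0.5197, -0.1497, 0.1211]
tool_rot: [0.0, 0.956, -0.294, -0.0]
contact_force: [0.6, 0.4, -0.9]
gripper_width: 0.256
grasp_force: 48.9
```

>>> servo_tool(motion=[0, 0, -1, 0, 0, 0, 1, 0, 0, -1, 0, 0, 0, 1, 0, 0, -1, 0, 0, 0, 1, 0, 0, -1, 0, 0, 0, 1, 0, 0, -1, 0, 0, 0.66, 1])

```text
t: 67.82
eef_pos: [0.5196, -0.1498, 0.2217]
tool_rot: [-0.0, 0.94, -0.342, -0.0]
contact_force: [0.8, 0.6, -1.9]
gripper_width: 0.261
grasp_force: 49.0
```

>>> servo_tool(motion=[0, 0, -1, 0, 0, 0, 1, 0, 0, -1, 0, 0, 0, 1, 0, 0, -1, 0, 0, 0, 1, 0, 0, -1, 0, 0, 0, 1, 0, 0, 0, 0, 0, 0, 1])

```text
t: 68.45
eef_pos: [0.5204, -0.1498, 0.3024]
tool_rot: [-0.0, 0.94, -0.341, 0.002]
contact_force: [-0.2, 0.8, -1.5]
gripper_width: 0.259
grasp_force: 49.0
```

```bash
python3 - <<'E'
from h import *
st(); p,Rm=tool(); print("yaw",np.arctan2(Rm[1,0],Rm[0,0])); print(delta([.5839,.1235,p[2]]))
im,k=look("wrist","x1.png"); save(k,"x1.npz")
from scipy.optimize import differential_evolution as DE
g=cv2.GaussianBlur(cv2.imread("pics/x1.png",0).astype(np.float32),(0,0),1); gx=cv2.Sobel(g,cv2.CV_32F,1,0);gy=cv2.Sobel(g,cv2.CV_32F,0,1)
t=np.linspace(-.9,.9,40)*.029
P=np.vstack([np.c_[t,0*t+.029],np.c_[0*t+.029,t],np.c_[t,0*t-.029],np.c_[0*t-.029,t]])
def W(q,s=1):
    c,n=np.cos(q[2]),np.sin(q[2]); return np.c_[P*s@np.array([[c,n],[-n,c]])+q[:2],np.full(len(P),p[2]-q[3])]
def cost(q):
    u=proj(k,W(q)); n=proj(k,W(q,1.02))-u; n/=np.linalg.norm(n,axis=1)[:,None]; u=u.astype(np.float32).reshape(-1,1,2)
    a=cv2.remap(gx,u,None,1)[:,0]*n[:,0]+cv2.remap(gy,u,None,1)[:,0]*n[:,1]; return -np.minimum(abs(a),150).mean()
r=DE(cost,[(p[0]-.008,p[0]+.008),(p[1]-.008,p[1]+.008),(.0,.28),(.073,.078)],seed=1)
print("cover rel",(r.x[:2]-p[:2]).round(4),"yaw",r.x[2:],r.fun)
E
```

```text
t 68.45 p [ 0.5204 -0.1498  0.3024] x [ 0.767 -0.642  0.003] z [ 0.003 -0.001 -1.   ] F [-0.2  0.8 -1.5] w 0.259 gf 49.01792049407959
yaw -0.6968417002508318
[ -6.34 -12.52   0.  ]
cover rel [-0.0008  0.0001] yaw [0.14498846 0.07798531] -116.30774797087592
```

Cover held centred (−0.8 mm, 0.1 mm), yaw 0.145 against the nest's 0.137. Carrying across.

>>> servo_tool(motion=[-0.49, -0.96, 0, 0, 0, 0, 1, -0.49, -0.96, 0, 0, 0, 0, 1, -0.49, -0.96, 0, 0, 0, 0, 1, -0.49, -0.96, 0, 0, 0, 0, 1, -0.49, -0.96, 0, 0, 0, 0, 1])

```text
t: 69.12
eef_pos: [0.5433, -0.044, 0.2995]
tool_rot: [0.0, 0.94, -0.341, -0.001]
contact_force: [0.8, -0.1, -1.1]
gripper_width: 0.251
grasp_force: 49.0
```

>>> servo_tool(motion=[-0.49, -0.96, 0, 0, 0, 0, 1, -0.49, -0.96, 0, 0, 0, 0, 1, -0.49, -0.96, 0, 0, 0, 0, 1, -0.49, -0.96, 0, 0, 0, 0, 1, -0.49, -0.96, 0, 0, 0, 0, 1])

```text
t: 69.75
eef_pos: [0.5674, 0.061, 0.2994]
tool_rot: [0.001, 0.94, -0.341, -0.001]
contact_force: [0.3, 0.7, -1.3]
gripper_width: 0.258
grasp_force: 49.0
```

>>> servo_tool(motion=[-0.49, -0.96, 0, 0, 0, 0, 1, -0.49, -0.96, 0, 0, 0, 0, 1, -0.49, -0.96, 0, 0, 0, 0, 1, 0, 0, 1, 0, 0, 0, 1, 0, 0, 1, 0, 0, 0, 1])

```text
t: 70.38
eef_pos: [0.5825, 0.1244, 0.2602]
tool_rot: [-0.0, 0.94, -0.341, 0.0]
contact_force: [0.3, -0.2, -1.3]
gripper_width: 0.252
grasp_force: 49.1
```

>>> servo_tool(motion=[0, 0, 1, 0, 0, 0, 1, 0, 0, 1, 0, 0, 0, 1, 0, 0, 1, 0, 0, 0, 1, 0, 0, 0, 0, 0, 0, 1, 0, 0, 0, 0, 0, 0, 1])

```text
t: 71.0
eef_pos: [0.5828, 0.1239, 0.2015]
tool_rot: [-0.0, 0.94, -0.341, 0.0]
contact_force: [1.0, -0.3, -1.1]
gripper_width: 0.254
grasp_force: 49.1
```

```bash
python3 - <<'E'
from h import *
st(); p,Rm=tool(); print("yaw",np.arctan2(Rm[1,0],Rm[0,0]),np.round(bot.get_obs()["q"],2)); print(delta([.5845,.1234,.1455]))
E
```

```text
t 71.0 p [0.5828 0.1239 0.2015] x [ 0.767 -0.642  0.   ] z [ 0.001  0.    -1.   ] F [ 1.  -0.3 -1.1] w 0.254 gf 49.06496286392212
yaw -0.6965546115375159 [-0.17  0.47 -0.18  1.83  0.11  0.85 -2.68]
[ 0.08 -0.03  2.8 ]
```

>>> servo_tool(motion=[0.07, -0.03, 0.5, 0, 0, 0, 1, 0, 0, 0.5, 0, 0, 0, 1, 0, 0, 0.4, 0, 0, 0, 1, 0, 0, 0.4, 0, 0, 0, 1, 0, 0, 0.3, 0, 0, 0, 1])

```text
t: 71.62
eef_pos: [0.5837, 0.123, 0.1582]
tool_rot: [0.0, 0.94, -0.341, -0.0]
contact_force: [0.3, 0.8, -2.0]
gripper_width: 0.256
grasp_force: 49.1
```

>>> servo_tool(motion=[0, 0, 0.3, 0, 0, 0, 1, 0, 0, 0.2, 0, 0, 0, 1, 0, 0, 0.15, 0, 0, 0, 1, 0, 0, 0.08, 0, 0, 0, 1, 0, 0, 0, 0, 0, 0, 1])

```text
t: 72.25
eef_pos: [0.5839, 0.1231, 0.1468]
tool_rot: [0.0, 0.94, -0.341, 0.0]
contact_force: [-6.6, -1.6, 20.8]
gripper_width: 0.256
grasp_force: 51.1
```

>>> servo_tool(motion=[0, 0, 0, 0, 0, 0, 0.5, 0, 0, 0, 0, 0, 0, 0.5, 0, 0, 0, 0, 0, 0, 0.5, 0, 0, -0.5, 0, 0, 0, 0.4, 0, 0, -1, 0, 0, 0, 0.4])

```text
t: 72.88
eef_pos: [0.5834, 0.1229, 0.1743]
tool_rot: [0.0, 0.94, -0.341, -0.001]
contact_force: [0.7, -0.1, 0.8]
gripper_width: 0.6
grasp_force: 0.0
```

>>> servo_tool(motion=[0, 0, -1, 0, 0, 0, 0.4, 0, 0, -1, 0, 0, -1, 0.4, 0, 0, -1, 0, 0, -1, 0.4, 0, 0, -1, 0, 0, -1, 0.4, 0, 0, -1, 0, 0, -1, 0.4])

```text
t: 73.5
eef_pos: [0.5838, 0.123, 0.2756]
tool_rot: [0.0, 0.999, -0.046, 0.0]
contact_force: [-0.3, -0.2, 0.4]
gripper_width: 0.596
grasp_force: 0.0
```

>>> servo_tool(motion=[-1, 0, -1, 0, 0, 0, 0.4, -1, 0, 0, 0, 0, 0, 0.4, -1, 0, 0, 0, 0, 0, 0.4, -1, 0, 0, 0, 0, 0, 0.4, 0, 0, 0, 0, 0, 0, 0.4])

```text
t: 74.12
eef_pos: [0.5033, 0.131, 0.295]
tool_rot: [0.0, 0.999, -0.048, 0.0]
contact_force: [0.4, 0.4, 0.1]
gripper_width: 0.599
grasp_force: 0.0
```

```bash
python3 - <<'E'
from h import *
st(); im,k=look("wrist","y1.png"); s,ks=look("scene","y1s.png"); d,kd=look("side","y1d.png")
nets("scene",("cap_knob","blank_1","cover")); 
print(proj(ks,[.6415,-.066,.257]),proj(k,[.5839,.1233,.09]))
def sq(cx,cy,yaw,h,z): 
    a=np.array([(1,1),(1,-1),(-1,-1),(-1,1)])*h; R2=np.array([[np.cos(yaw),-np.sin(yaw)],[np.sin(yaw),np.cos(yaw)]]); return np.c_[a@R2.T+[cx,cy],np.full(4,z)]
o=im[:,:,::-1].copy()
c=proj(k,[.5839,.1233,.07])[0].astype(int); x0=max(0,min(c[0]-70,500)); y0=max(0,min(c[1]-70,340))
A=cv2.resize(o[y0:y0+140,x0:x0+140],(400,400),interpolation=cv2.INTER_CUBIC)
q=((proj(k,sq(.5839,.1233,.137,.029,.070))-[x0,y0])*400/140).round().astype(int); cv2.polylines(A,[q],True,(0,0,255),1)
q=((proj(k,sq(.5839,.1233,.137,.031,.014))-[x0,y0])*400/140).round().astype(int)
c=proj(ks,[.5839,.1233,.05])[0].astype(int)
B=cv2.resize(s[c[1]-50:c[1]+50,c[0]-50:c[0]+50,::-1],(400,400),interpolation=cv2.INTER_CUBIC)
C=cv2.resize(s[130:260,240:370,::-1],(200,200)); D=cv2.resize(d[150:350,200:460,::-1],(260,200))
out=np.zeros((600,800,3),np.uint8); out[:400,:400]=A; out[:400,400:]=B; out[400:,:200]=C; out[400:,210:470]=D
cv2.imwrite("pics/y1c.png",out)
E
```

```text
t 74.12 p [0.5033 0.131  0.295 ] x [ 0.995 -0.095  0.   ] z [ 0. -0. -1.] F [0.4 0.4 0.1] w 0.599 gf 0.0
cap_knob [([309.7, 190.0], 0.75)]
blank_1 [([312.5, 229.8], 0.65), ([311.8, 265.4], 0.36)]
cover [([250.4, 332.1], 0.79)]
[[301.48437707 184.58712342]] [[318.13690336 130.88818471]]
```

View pics/y1c.png

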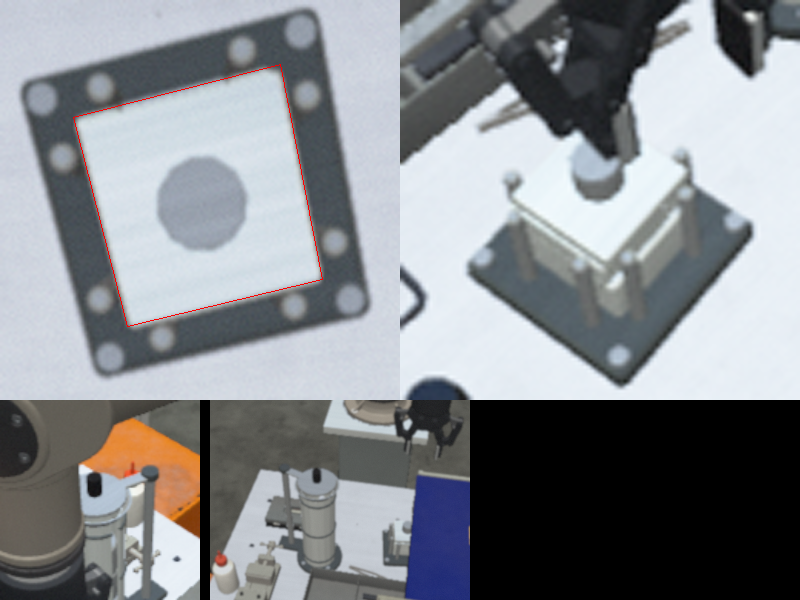

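The cover's top outline matches the seated prediction exactly, hub up; cap shut over the mouth, bottle standing, gripper clear. Handing in.

```bash
python3 -c "
from station import bot
print(bot.hand_in())"
```

```text
the job is handed in; nothing more can be done
None
```

The job is handed in, with no verdict returned: all three blanks are in the tube with the cap shut, body, spacer and cover are stacked squarely in the nest hub up, and the bottle was left standing.

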